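# Shut a knobless deck valve with locking pliers

### The job

The knob has broken off the stop valve in the bar counter and its water has to be shut off. Set the jaws of the locking pliers across the flats of the bare spindle, squeeze the handles together until they lock over centre, and turn the spindle clockwise until the valve is shut: nipped up snug on its seat, but not forced, because the soft seat is easily crushed. Then flick the release lever to free the pliers, draw them off and leave them lying flat and open on the counter clear of the valve, which must stay shut, without disturbing the other things on the counter.

Things in the scene. Friction and masses are not known exactly. Their poses are not given: they have to be found in the camera images.
- pliers: Locking pliers, dark steel, 0.56 kg, 170 mm long, lying flat. Frame: the fixed half (jaw and straight handle). Origin: underside, between the jaws at mid grip; x forward out of the jaws, handles along -x, y towards the fixed half, z up. mm: fixed jaw face y +5, x -22 to +14, jaws 4.5 to 14.5 high; fixed handle y +7 to +19, x -46 to -124, 18 high, screw knob to x -140.
- jaw_mid (a point): Pliers frame (0, 0), 9 mm up, between the jaws. The moving jaw is on the -y side; open, its face runs from (-23, -8), where the throat ends, to its tip (+8, -13) mm, so the open jaws straddle the 10 mm spindle with some 3 mm to spare, slid on from the side or lowered over it. Mass centre near x -73.
- fixed_handle (a point): Outer face of the fixed handle, 9 mm up, at pliers (-100, +19) mm: a good place to squeeze, one finger here, the other on moving_handle. Up to 10 N they stay open, 13 N starts to close them, 20 N takes them over centre. Unlocked they spring open. The open handles form a wedge of 0.44 rad: turn the fingers to halve it (0.22 rad from the pliers' heading), back to 0 as it closes.
- moving_handle (a point): Outer face of the moving handle, 9 mm up, turning with it (x forward, y towards the fixed half; 12 mm wide, 18 mm high). Open: at pliers (-95, -46) mm, handles 66 mm over both, rear end at (-159, -71). Locked on the spindle: (-103, -20), 39 mm over both, handles side by side, rear end (-170, -13).
- toggle (a joint): Bend of the toggle link between the handles, rad: 0 handles fully open, 0.71 dead centre, 0.80 locked against its stop past centre. It springs back to 0 when unlocked.
- release (a joint): Release lever in the moving handle; its tail, 5 x 22 x 12 mm high, lies behind the end of the fixed handle. 0 rest, 0.26 rad pressed fully. Pinch tail and moving handle together, 15 to 30 N, to free locked pliers; while it gives, the handle swings 8 mm at the tail away from the fixed half: go with it. A one-sided push or a stiff hold swings the pliers and turns the spindle. Springs back.
- lever_pinch (a point): Point between the lever's tail and its handle, 9 mm up, in the moving handle's frame (x forward, y towards the fixed half). The handle's outer face is 15 mm towards -y; the tail's inner face at rest 15 mm towards +y (30 mm over both, 16 mm when pressed). The tail runs from 5 mm behind to 17 mm ahead of this point. Locked: at pliers (-159, -4) mm.
- valve: Deck valve: flat steel flange, 48 mm across and 3 mm high, fixed to the counter, with the bare brass spindle standing in its middle. Origin at the counter on the spindle's axis; z up.
- spindle_mid (a point): On the axis of the spindle, 9 mm above the counter. The spindle is a flat-sided brass tang, 10 mm thick along this frame's x, 18 mm wide along its y, from 3 to 24 mm high; the frame turns with it. The jaws grip its two flats: pliers x along this y, either way round.
- spindle (a joint): Spindle turn, rad, clockwise from above (closing) positive; starts at 0.6 to 0.95. It turns steadily (0.6 to 1.0 N m about the spindle with the pliers rubbing on the counter) to a soft seat at 1.5; then torque rises 0.4 N m per 0.01 rad. Snug: 1.507 or more under load (0.35 N m above running). Beyond 1.524 (1 N m above) the seat is crushed. Let go, it eases back to 1.50.
- knob: Bystander: the broken-off black ribbed knob, 42 mm across, 25 mm high, loose, standing on the counter. Origin under its middle.
- screwdriver: Bystander: loose screwdriver, 200 mm long, 26 mm high, black handle to its -x. Origin under its middle.
- spoon: Bystander: loose steel bar scoop, 190 mm long, 22 mm high. Origin under its middle.
- jigger: Bystander: loose steel double measure, 48 mm across, 82 mm high. Origin under its middle.
- shaker: Bystander: loose steel cocktail shaker, 86 mm across, 190 mm high. Origin under its middle.
- squeeze_bottle: Bystander: loose white squeeze bottle, 62 mm across, 215 mm high. Origin under its middle.
- tea_tin: Bystander: loose dark tea tin, 84 mm across, 130 mm high. Origin under its middle.
- coaster: Bystander: loose cork coaster, 90 mm across, 6 mm thick, flat on the counter. Origin under its middle.
Not all that is in view belongs to the job. There is more than one size of the pliers; the job needs the larger. What is shaped like the valve but blue is not meant.

How it is judged:
On the way, in this order (a step that is already met when the one before it is completed fails the run):
1. the pliers are locked over centre with their jaws gripping the spindle (value of joint toggle above 0.75 rad and contact force between pliers and valve above 30 N and horizontal distance between jaw_mid and spindle_mid below 0.016 m), for 0.2 s.
2. the spindle is turned clockwise until it is nipped up snug on its seat, the pliers still locked on it (value of joint spindle above 1.507 rad and value of joint toggle above 0.75 rad), for 0.2 s.
3. the release lever is pressed (value of joint release above 0.1 rad), for 0.05 s.
At the end, for the whole second after the job is handed in: The valve is still shut (spindle joint above 1.49 rad), the pliers are unlocked and open (toggle below 0.2 rad, lever back at rest), lie flat and still on the counter (within 6 mm and 0.1 rad), and the middle of their jaws is more than 40 mm from the spindle's axis (value of joint spindle above 1.49 rad and value of joint toggle below 0.2 rad and value of joint release below 0.05 rad and horizontal distance between jaw_mid and spindle_mid above 0.04 m and height (world z) of pliers below 0.006 m and angle between pliers's own z axis and vertical below 0.1 rad and linear speed of pliers below 0.02 m/s); the robot touches nothing.
It fails at once if the valve seat is crushed (spindle forced beyond 1.524 rad) (value of joint spindle above 1.524 rad).
It fails at once if one of the other things on the counter is pushed more than 40 mm from its place (distance of any of knob, screwdriver, spoon, jigger, shaker, squeeze_bottle, tea_tin, coaster from where it was at the start of the episode above 0.04 m).
It also fails if it takes over 72 s, if anything falls off the work surface, if the arm or the gripper's body presses on something with over 40 N, if the wrist force passes 120 N, or if a joint passes its speed limit or range.

### The arm

A 6-joint arm with a two-finger parallel gripper is mounted at the origin on the work surface. World frame = base frame: x ahead of the robot, y to its left, z up, the work surface at z = 0. Lengths are in m, angles in rad, forces in N, time in s.
With the tool pointing down it reaches from about 0.375 to 0.9 m from the base axis. Payload 3.1 kg.
Tool frame: the origin (TCP) lies midway between the tips of the shut fingers; the grasp point (between the pads) lies 19 mm behind it; x points along the fingers, z is the direction in which the jaws open and shut, and the axes are right-handed (so a half turn about x gives the same grasp; the last joint's range is limited). The gripper opens to 87 mm and grips with 3 to 60 N. Pads are 19 mm wide; open, the fingers measure 117 mm over their backs; the gripper's body (75 mm by 190 mm) begins 51 mm behind the grasp point.
Start: joints at [-1.333, 0.527, 1.433, -0, 1.181, -0.178], TCP at [0.253, -0.571, 0.223] pointing down, gripper open.
Joint ranges: [-3.08, 3.08], [-0.75, 2.2], [0.22, 2.44], [-1.43, 4.57], [0, 2.65], [-2.85, 2.85]. Speed limits (rad/s): [2.79, 2.79, 3.14, 3.14, 3.14, 3.14].

### API

Orientations are given as a unit quaternion [x, y, z, w].
In Python, from rig import readout, imaging, robot gives the robot as it stands. The module is installed in compiled form; this text tells all that it offers.
- The arm moves only by the tool play_rows, never from a script. Its argument "rows" is text: rows parted by semicolons, each of 7 numbers parted by spaces: the turn, a rotation vector about the tool's x, y, z in rad, then the shift along the tool's x, y, z in mm, then the closure, from 0 (fully open) to 1 (shut). In form: ax ay az tx ty tz gripper; .... A call has 1 to 8 rows; each row shifts and turns the commanded pose from where the row before left it, along the tool's axes as they then stand; what a row does not reach is not made up. A row lasts 1/12 s, in which the tool goes at most 41.7 mm and 7.16 degrees, less where a joint would pass 70% of its speed; a pose out of reach is approached as far as the arm can. A call with a gripper value outside its range is refused whole. The fingers move at their own pace and stop on an object; "squeeze" is the grip in N (left out, the last holds). Time passes only in rows, so rows that do not move let the fingers close. It gives the time, the measured TCP pose, the force and the opening at its end, in the units of the state.
- readout.get_obs(): the state, without advancing time (a new reading comes with each control period).
- imaging.camera(name): name is "side" or "top" or "wrist"; returns the picture (400x640x3 uint8, blue, green, red); there is no depth.
- imaging.camera_info(name): a dict with "K" (3x3 intrinsics, pixels), "world_to_cam" (4x4, takes a point from world to camera coordinates). Camera axes: x right, y down, z forward; pixel columns grow to the right and rows downward; lengths in m; the calibration is good to about 2 mm. A picture is of the moment at which its call begins: read the wrist's pose just before it. camera_info takes no time and is no camera call; for the wrist camera it gives the pose at the moment of the call.
- robot.hand_in(): hands the job in, once; it reports no verdict.
The state is a dict: "time": time; "q": joint angles; "joint_velocities": joint speeds; "joint_torque": joint torques, N m; "position": TCP position; "tool_rot": TCP orientation; "ft_force": force on the tool from outside, world axes, zero at the start; "moment": the same for the moment, N m; "grip_width": finger opening in m.
Only numpy, scipy, OpenCV 4.12 (cv2) and the standard library are available. Lean on these libraries where they do the work, as an engineer would, in place of code of your own. Each camera call takes 0.05 s, during which the arm holds its last target. There are 200 camera calls.

## Working session

There is one attempt and no reset: what is moved stays moved. The work goes in short steps, Python scripts to look and compute and a tool call to move; the robot and the scene stay as the last step left them, time stands still between calls to the robot, and variables do not carry over. Pictures are saved under pics/ and viewed, about 8 in all and at most 12, crops included, and the job is handed in when it is done.

Besides the shell and the picture viewer there is one more tool, called after "Call:" by a JSON object that holds its "api" and its "payload", one argument or row to a line. play_rows: Moves the arm, as the interface text tells. Its arguments: {"type":"object","properties":{"rows":{"type":"string"},"squeeze":{"type":"number"}},"required":["rows"]}

```bash
mkdir -p pics; cat > h.py <<'E'
import numpy as np, cv2
from rig import readout, imaging, robot
from scipy.spatial.transform import Rotation as R
def info(n):
    i=imaging.camera_info(n); return np.array(i["K"]),np.array(i["world_to_cam"])
def ray(n,u,v,z,kw=None):
    K,T=kw or info(n); d=T[:3,:3].T@np.linalg.solve(K,[u,v,1.]); c=-T[:3,:3].T@T[:3,3]
    return c+d*(z-c[2])/d[2]
def proj(n,p,kw=None):
    K,T=kw or info(n); q=K@(T[:3,:3]@np.array(p)+T[:3,3]); return q[:2]/q[2]
def obs():
    o=readout.get_obs(); r=R.from_quat(o["tool_rot"]).as_matrix()
    return o,r
E
python3 - <<'E'
from h import *
for n in ("top","side"):
    cv2.imwrite(f"pics/{n}0.png",imaging.camera(n))
    K,T=info(n); print(n,K.round(1).tolist(),T.round(3).tolist())
o,r=obs(); print(o["position"],r.round(3),o["grip_width"])
E
```

```text
top [[464.6, 0.0, 321.8], [0.0, 464.6, 198.8], [0.0, 0.0, 1.0]] [[0.023, -1.0, 0.018, -0.073], [-0.989, -0.025, -0.147, 0.515], [0.148, -0.015, -0.989, 1.24], [0.0, 0.0, 0.0, 1.0]]
side [[481.5, 0.0, 317.1], [0.0, 481.5, 197.2], [0.0, 0.0, 1.0]] [[-0.871, -0.49, 0.006, 0.45], [-0.24, 0.416, -0.877, 0.201], [0.428, -0.766, -0.48, 1.358], [0.0, 0.0, 0.0, 1.0]]
[ 0.25289763 -0.57083001  0.22166848] [[-0.     0.914  0.405]
 [ 0.002  0.405 -0.914]
 [-1.     0.    -0.002]] 0.08693921385554501
```

View pics/top0.png

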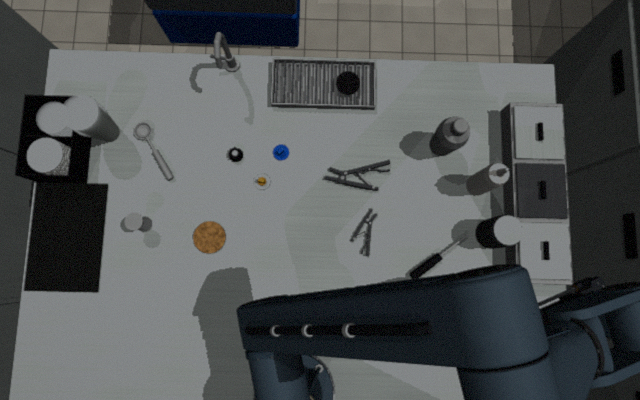

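View pics/side0.png

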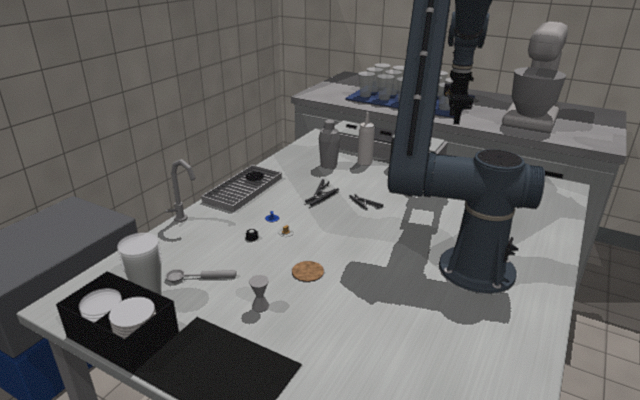

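Candidates in the top view are large pliers (357,175), small pliers (364,233), brass valve (262,181), blue valve (281,152) and the knob (235,155). By the description I want the large pliers and the brass valve. I'll check both in one close crop.

```bash
python3 - <<'E'
from h import *
im=cv2.imread("pics/top0.png")
c=im[135:260,225:405]
c=cv2.resize(c,None,fx=4.4,fy=4.4,interpolation=cv2.INTER_CUBIC)
c=cv2.convertScaleAbs(c,alpha=1.3,beta=10); cv2.imwrite("pics/crop0.png",c)
for n,u,v in (("pl",357,175),("small",364,233),("valve",262,181),("blue",281,152),("knob",235,155),("coaster",209,237),("bottle",450,140),("sq",480,185),("tin",490,235)):
    print(n,ray("top",u,v,.01).round(3))
E
```

```text
pl [ 0.592 -0.16   0.01 ]
small [ 0.428 -0.181  0.01 ]
valve [0.568 0.109 0.01 ]
blue [0.653 0.058 0.01 ]
knob [0.641 0.188 0.01 ]
coaster [0.406 0.248 0.01 ]
bottle [ 0.702 -0.427  0.01 ]
sq [ 0.572 -0.51   0.01 ]
tin [ 0.431 -0.535  0.01 ]
```

View pics/crop0.png

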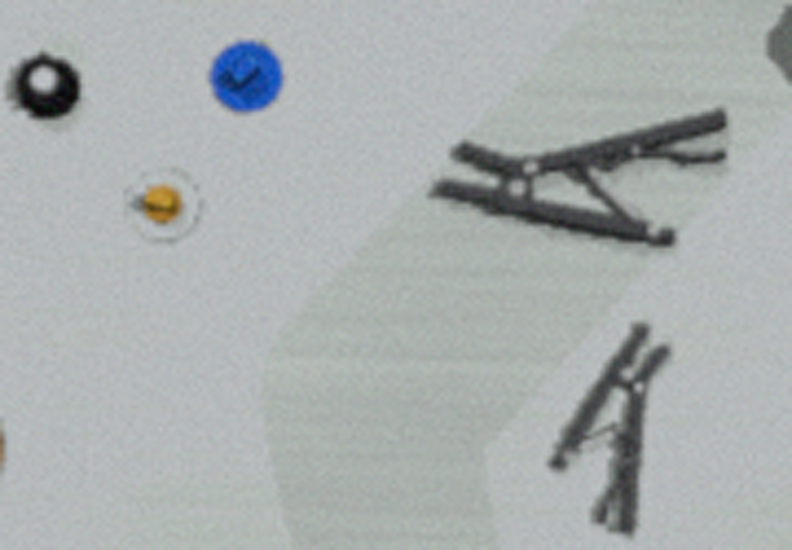

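The crop shows the large pliers with jaws at left (435–460,150–187), the fixed half below with its screw knob at (660,237), and the moving handle with lever above. The brass valve is at (162,205) with the blue decoy above it. I'll move in to view both from the wrist.

Call:
{"api": "play_rows", "payload": {
  "rows": "0 0 0 -5 31.3 -21.7 0;0 0 0 -5 31.3 -21.7 0;0 0 0 -5 31.3 -21.7 0;0 0 0 -5 31.3 -21.7 0;0 0 0 -5 31.3 -21.7 0;0 0 0 -5 31.3 -21.7 0;0 0 0 -5 31.3 -21.7 0;0 0 0 -5 31.3 -21.7 0"
}}

```text
time: 0.77
position: [0.4121, -0.3094, 0.2625]
tool_rot: [0.386, 0.593, -0.386, 0.592]
ft_force: [0.3, -0.6, -0.2]
grip_width: 0.087
```

Call:
{"api": "play_rows", "payload": {
  "rows": "0 0 0 -5 31.3 -21.7 0;0 0 0 -5 31.3 -21.7 0;0 0 0 -5 31.3 -21.7 0;0 0 0 -5 31.3 -21.7 0;0 0 0 -5 31.3 -21.7 0;0 0 0 -5 31.3 -21.7 0;0 0 0 -5 31.3 -21.7 0;0 0 0 -5 31.3 -21.7 0"
}}

```text
time: 1.43
position: [0.5708, -0.0493, 0.3024]
tool_rot: [0.386, 0.593, -0.386, 0.592]
ft_force: [0.4, 0.1, -0.6]
grip_width: 0.0871
```

Call:
{"api": "play_rows", "payload": {
  "rows": "-0.117 0 0 0 0 0 0;-0.117 0 0 0 0 0 0;-0.117 0 0 0 0 0 0;-0.117 0 0 0 0 0 0;-0.117 0 0 0 0 0 0;-0.117 0 0 0 0 0 0;-0.117 0 0 0 0 0 0;-0.117 0 0 0 0 0 0"
}}

```text
time: 2.1
position: [0.57, -0.0511, 0.302]
tool_rot: [0.075, 0.704, -0.075, 0.703]
ft_force: [-1.3, -0.6, -0.6]
grip_width: 0.0869
```

```bash
python3 - <<'E'
from h import *
o,r=obs(); print(o["time"],o["position"].round(4),r.round(3).tolist(),o["q"])
K,T=info("wrist"); np.savez("w1.npz",K=K,T=T)
print(K,(-T[:3,:3].T@T[:3,3]).round(3),T[:3,:3].round(3))
im=imaging.camera("wrist"); cv2.imwrite("pics/w1.png",im)
for p in ([.592,-.16,.01],[.568,.109,.01]): print(proj("wrist",p,(K,T)))
E
```

```text
2.1 [ 0.57   -0.0511  0.302 ] [[-0.001, 0.211, 0.978], [0.0, 0.978, -0.211], [-1.0, 0.0, -0.001]] [-2.84556054e-01  3.73575168e-01  1.46648719e+00  3.10776646e-06
  1.30284197e+00 -7.24611419e-02]
[[316.07165768   0.         317.88565197]
 [  0.         316.07165768 200.67308779]
 [  0.           0.           1.        ]] [0.586 0.022 0.464] [[ 0.978 -0.21  -0.002]
 [-0.202 -0.943  0.264]
 [-0.057 -0.258 -0.964]]
[347.12335807 233.32856343]
[291.12280839  49.63181574]
```

View pics/w1.png

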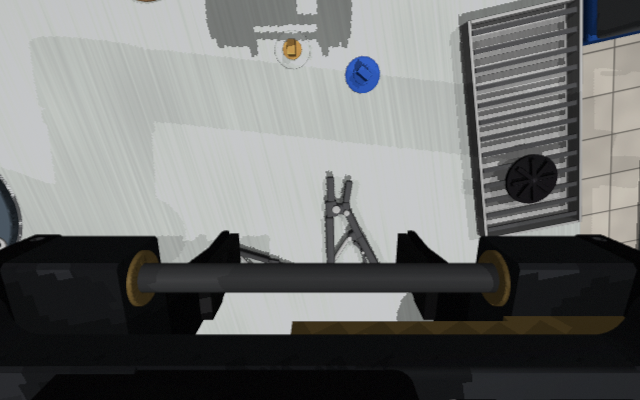

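The wrist view shows the brass spindle at (291,48), the blue decoy at (362,73), and the big pliers' jaws at (338,180) with the handles hidden by the gripper. I'll look closer at the spindle first, then at the pliers.

Call:
{"api": "play_rows", "payload": {
  "rows": "0 0 0 35 18 -11 0;0 0 0 35 18 -11 0;0 0 0 35 18 -11 0;0 0 0 0 0 0 0"
}}

```text
time: 2.48
position: [0.5423, 0.0126, 0.1909]
tool_rot: [0.078, 0.709, -0.076, 0.697]
ft_force: [-1.2, 0.5, -1.2]
grip_width: 0.0868
```

```bash
python3 - <<'E'
from h import *
o,r=obs(); print(o["position"].round(4))
K,T=info("wrist"); np.savez("w2.npz",K=K,T=T)
im=imaging.camera("wrist"); cv2.imwrite("pics/w2.png",im)
u,v=proj("wrist",[.568,.109,.015],(K,T)); print(u,v)
a,b=max(int(u)-70,0),max(int(v)-60,0)
np.save("c2.npy",[a,b]); cv2.imwrite("pics/c2.png",cv2.resize(im[b:b+120,a:a+140],None,fx=5,fy=5,interpolation=cv2.INTER_CUBIC)); print(a,b)
E
```

```text
[0.5423 0.0126 0.1909]
325.2792653695334 88.06132856318533
255 28
```

Call:
{"api": "play_rows", "payload": {
  "rows": "0 0 0 0 -38 13 0;0 0 0 0 -38 13 0;0 0 0 0 -38 13 0;0 0 0 0 -38 13 0;0 0 0 0 -38 13 0;0 0 0 0 -38 13 0;0 0 0 0 0 0 0"
}}

```text
time: 3.12
position: [0.5796, -0.2415, 0.2]
tool_rot: [0.077, 0.7, -0.083, 0.706]
ft_force: [0.7, -0.2, 0.2]
grip_width: 0.0875
```

```bash
python3 - <<'E'
from h import *
o,r=obs(); print(o["position"].round(4),r.round(3).tolist())
K,T=info("wrist"); np.savez("w3.npz",K=K,T=T)
im=imaging.camera("wrist"); cv2.imwrite("pics/w3.png",im)
c=cv2.resize(im[0:240,180:500],None,fx=2.4,fy=2.4,interpolation=cv2.INTER_CUBIC)
d=cv2.imread("pics/c2.png"); d=cv2.resize(d,(350,300))
cv2.imwrite("pics/c3.png",c); 
E
```

```text
[ 0.5796 -0.2415  0.2   ] [[0.008, 0.224, 0.974], [-0.009, 0.974, -0.224], [-1.0, -0.007, 0.01]]
```

View pics/c2.png

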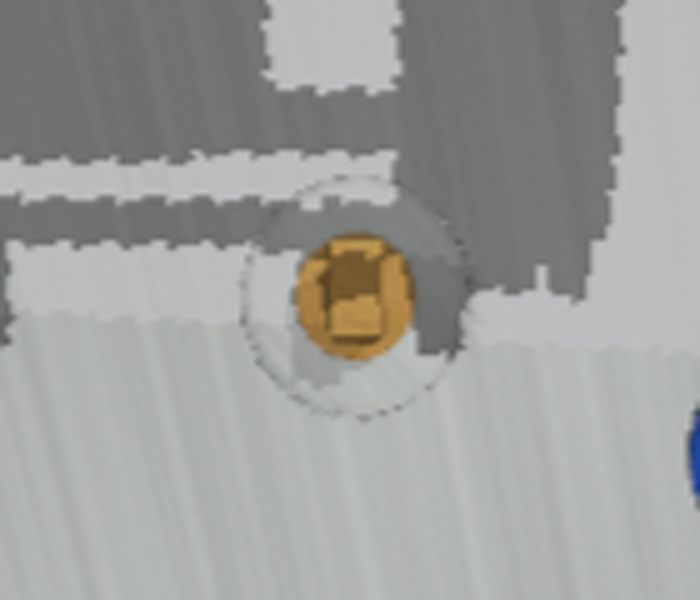

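View pics/c3.png

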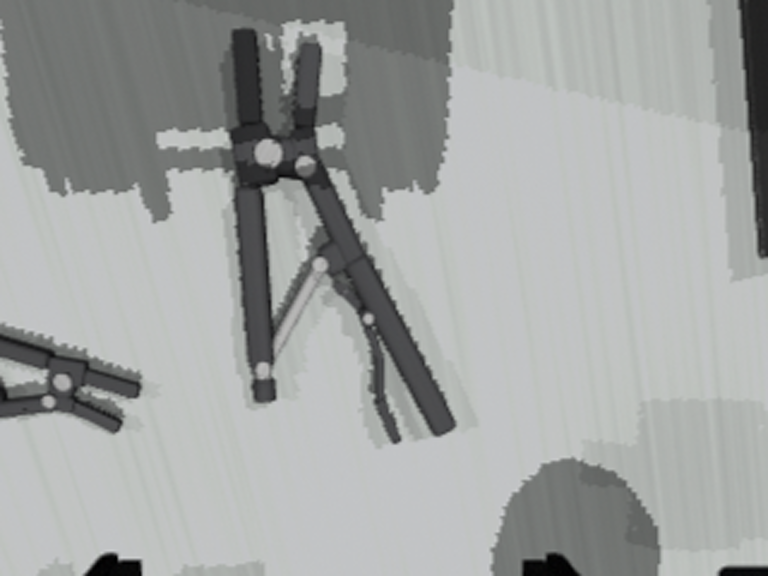

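c2 shows the tang in the collar with its long axis roughly up the image, at about (357,295). c3 shows the pliers' head at (270,150), fixed handle to (263,400) and moving handle end at (445,425). Next I measure both, zooming in on the tang.

```bash
python3 - <<'E'
from h import *
im=cv2.imread("pics/w2.png"); f=np.load("w2.npz"); kw=(f["K"],f["T"])
c=im[70:106,308:344]; cv2.imwrite("pics/c4.png",cv2.resize(cv2.convertScaleAbs(c,alpha=1.3),None,fx=16,fy=16,interpolation=cv2.INTER_CUBIC))
hsv=cv2.cvtColor(im,cv2.COLOR_BGR2HSV); m=cv2.inRange(hsv,(8,90,40),(30,255,255)); n,l,s,ce=cv2.connectedComponentsWithStats(m)
print(s[1:],ce[1:].round(1))
# flange circle & spindle from wrist w1, w2, top
for nm,img,k in (("w1","w1",None),("top","top0",None)):
    i2=cv2.imread(f"pics/{img}.png"); h2=cv2.cvtColor(i2,cv2.COLOR_BGR2HSV); m2=cv2.inRange(h2,(8,90,40),(30,255,255)); n,l,s2,c2=cv2.connectedComponentsWithStats(m2)
    print(nm,[(a.tolist(),b.round(1).tolist()) for a,b in zip(s2,c2) if 10<a[4]<600])
# flange centre from c2 crop: x 240..468, y175..418
u,v=255+354/5-.4,28+297/5-.4; print("flange",ray("wrist",u,v,.003,kw))
f3=np.load("w3.npz"); k3=(f3["K"],f3["T"])
P=lambda x,y,z:ray("wrist",180+x/2.4,y/2.4,z,k3)
pts={"fix_tip_L":(233,30,.0145),"fix_tip_R":(256,30,.0145),"fix_base_R":(261,118,.0145),"mov_tip_L":(302,44,.0145),"mov_tip_R":(321,44,.0145),"head_L":(232,150,.018),"knob_end":(264,401,.014),"fhL_top":(236,195,.018),"fhL_bot":(250,370,.018),"fhR_bot":(272,350,.018),"mh_end":(445,427,.018),"mhR_a":(330,170,.018),"mhR_b":(452,418,.018),"pivot":(268,152,.018),"pin2":(304,166,.018)}
W={k:P(*p) for k,p in pts.items()}
d=W["fhL_bot"]-W["fhL_top"]; th=np.arctan2(-d[1],-d[0]); d1=W["fix_base_R"]-W["fix_tip_R"]; th1=np.arctan2(-d1[1],-d1[0]); print("heading",th,th1)
d2=W["mhR_b"]-W["mhR_a"]; print("mov heading",np.arctan2(-d2[1],-d2[0]))
np.save("pl.npy",th)
ex=np.array([np.cos(th),np.sin(th)]); ey=np.array([-ex[1],ex[0]])
# origin guess: knob end x=-140, outer face y=19
o=W["knob_end"][:2]+140*1e-3*ex; o=o+ey*(((W["fhL_bot"][:2]-o)@ey)-.019); print("origin",o)
for k,w in W.items(): q=w[:2]-o; print(k,w.round(4),(1e3*np.array([q@ex,q@ey])).round(1))
E
```

```text
[[  96    0   81   29 1704]
 [ 314   75   24   25  466]
 [ 126  250   31   56  854]
 [ 491  251   20   55  379]
 [ 483  260    2    1    2]
 [ 486  261    4    2    5]
 [ 484  294    1    1    1]
 [ 497  300    1    1    1]
 [ 291  316  333   18 4649]] [[137.7  11.4]
 [325.7  86.9]
 [137.7 278.2]
 [503.3 279. ]
 [483.5 260. ]
 [487.4 261.2]
 [484.  294. ]
 [497.  300. ]
 [468.6 325.9]]
w1 [([139, 0, 16, 1, 16], [146.5, 0.0]), ([283, 39, 19, 20, 298], [291.8, 48.6])]
top [([258, 177, 8, 9, 56], [261.5, 181.0])]
flange [0.56858354 0.11086883 0.003     ]
heading 1.3960906715226713 1.3819655183588146
mov heading 1.830980005079153
origin [ 0.5931294  -0.08367015]
fix_tip_L [ 0.5803 -0.0689  0.0145] [12.4 15.2]
fix_tip_R [ 0.5894 -0.0709  0.0145] [11.9  5.9]
fix_base_R [ 0.5832 -0.1031  0.0145] [-20.8   6.4]
mov_tip_L [ 0.6064 -0.08    0.0145] [  5.9 -12.4]
mov_tip_R [ 0.614  -0.0817  0.0145] [  5.5 -20.2]
head_L [ 0.5685 -0.1129  0.018 ] [-33.1  19.2]
knob_end [ 0.5549 -0.2191  0.014 ] [-140.    14.1]
fhL_top [ 0.5656 -0.1304  0.018 ] [-50.8  19. ]
fhL_bot [ 0.5527 -0.2034  0.018 ] [-124.9   19. ]
fhR_bot [ 0.5645 -0.197   0.018 ] [-116.5    8.5]
mh_end [ 0.6337 -0.249   0.018 ] [-155.8  -68.7]
mhR_a [ 0.6067 -0.1296  0.018 ] [-42.9 -21.3]
mhR_b [ 0.6376 -0.2456  0.018 ] [-151.8  -71.9]
pivot [ 0.583 -0.117  0.018] [-34.6   4.2]
pin2 [ 0.5964 -0.1257  0.018 ] [-40.8 -10.5]
```

View pics/c4.png

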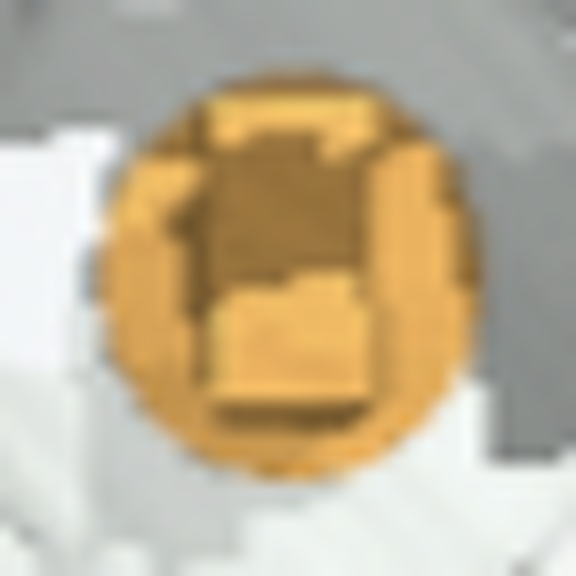

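```bash
python3 - <<'E'
from h import *
f=np.load("w2.npz"); kw=(f["K"],f["T"]); f1=np.load("w1.npz"); k1=(f1["K"],f1["T"])
Q=lambda x,y,z:ray("wrist",308+x/16-.5,70+y/16-.5,z,kw)
a,b=Q(294,102,.024),Q(291,398,.024); d=a-b; print("spindle top",(a+b)/2,"len",np.linalg.norm(d),"ang",np.arctan2(d[1],d[0]))
for s,e in (((210,100),(215,395)),((378,100),(367,398))):
    d=Q(*s,.024)-Q(*e,.024); print(np.arctan2(d[1],d[0]))
for z in (.003,.006): print("collar",z,Q(290,275,z)[:2])
# height check by two views: brass centroid w1/top
for z in (.0,.01,.02): print(z,ray("wrist",291.8,48.6,z,k1)[:2],ray("wrist",325.7,86.9,z,kw)[:2],ray("top",261.5,181,z)[:2])
# pliers: head centre in world, deltas
o,r=obs(); p=o["position"]; print(p.round(4),r.round(3).tolist())
th=1.392; ex=np.array([np.cos(th),np.sin(th)]); ey=np.array([-ex[1],ex[0]]); O=np.array([.593,-.0845])
g=O-.038*ex-.001*ey; dl=np.r_[g,0.006]-p; print("grip pt",g,"delta tool",(r.T@dl*1e3).round(1))
E
```

```text
spindle top [0.56885601 0.11083438 0.024     ] len 0.017080445778105177 ang 1.3489396564155434
1.3735005408814476
1.3247205263563322
collar 0.003 [0.56887724 0.11111874]
collar 0.006 [0.56881156 0.11088978]
0.0 [0.56878925 0.11197307] [0.56897569 0.11112415] [0.5693685  0.11127936]
0.01 [0.56915941 0.11002292] [0.56875584 0.11036731] [0.5675162  0.11010389]
0.02 [0.56952957 0.10807276] [0.56853599 0.10961046] [0.5656639  0.10892843]
[ 0.5785 -0.2374  0.1995] [[0.005, 0.224, 0.975], [-0.005, 0.975, -0.224], [-1.0, -0.003, 0.006]]
grip pt [ 0.58722594 -0.12207207] delta tool [193.  115.  -18.5]
```

Call:
{"api": "play_rows", "payload": {
  "rows": "-0.047 0 0 0 0 0 0;0 0 0 30 28.75 -3 0;0 0 0 30 28.75 -3 0;0 0 0 30 28.75 -3 0;0 0 0 30 28.75 -3 0;0 0 0 0 0 0 0;0 0 0 0 0 0 0"
}}

```text
time: 3.75
position: [0.5838, -0.1133, 0.0767]
tool_rot: [0.06, 0.706, -0.059, 0.704]
ft_force: [-0.1, -0.8, -0.5]
grip_width: 0.0867
```

```bash
cat >> h.py <<'E'
def to(x,y,z):
    o,r=obs(); p=o["position"]; print("t",round(o["time"],2),"p",p.round(4),"yaw",round(float(np.arctan2(r[1,1],r[0,1])),4),"tilt",r[2].round(3),"d",(r.T@(np.array([x,y,z])-p)*1e3).round(1),"F",np.round(o["ft_force"],1),"M",np.round(o["moment"],2),"w",round(float(o["grip_width"]),4))
E
python3 - <<'E'
from h import *
to(.5872,-.1221,.006)
E
```

```text
t 3.75 p [ 0.5838 -0.1133  0.0767] yaw 1.4025 tilt [-1.     0.001 -0.003] d [70.7 -8.2  5.1] F [-0.1 -0.8 -0.5] M [-0.02 -0.05  0.  ] w 0.0867
```

Call:
{"api": "play_rows", "payload": {
  "rows": "0.01 0 0 0 -8.2 5 0;0 0 0 25 0 0 0;0 0 0 25 0 0 0;0 0 0 15 0 0 0;0 0 0 0 0 0 0;0 0 0 0 0 0 0"
}}

```text
time: 4.25
position: [0.5894, -0.1267, 0.0137]
tool_rot: [0.064, 0.703, -0.065, 0.705]
ft_force: [-0.9, 0.6, 0.5]
grip_width: 0.0872
```

```bash
python3 - <<'E'
from h import *
to(.5872,-.1221,.006)
E
```

```text
t 4.25 p [ 0.5894 -0.1267  0.0137] yaw 1.3875 tilt [-1.    -0.001  0.003] d [ 7.7  4.1 -3. ] F [-0.9  0.6  0.5] M [-0.03 -0.12 -0.04] w 0.0872
```

Call:
{"api": "play_rows", "payload": {
  "rows": "0 0 0 0 0 0 0;0 0 0 0 0 0 0;0 0 0 0 0 0 0;0 0 0 0 0 0 0"
}}

```text
time: 4.58
position: [0.5888, -0.1248, 0.0138]
tool_rot: [0.064, 0.703, -0.064, 0.705]
ft_force: [-0.2, -0.2, 0.1]
grip_width: 0.0871
```

```bash
python3 - <<'E'
from h import *
to(.5872,-.1221,.006)
E
```

```text
t 4.58 p [ 0.5888 -0.1248  0.0138] yaw 1.3897 tilt [-1.    -0.     0.002] d [ 7.8  2.4 -2. ] F [-0.2 -0.2  0.1] M [-0.04 -0.04  0.  ] w 0.0871
```

Call:
{"api": "play_rows", "payload": {
  "rows": "0 0 0 4 2.4 -2 0;0 0 0 4 0 0 0;0 0 0 0 0 0 0.3;0 0 0 0 0 0 0.45;0 0 0 0 0 0 0.55;0 0 0 0 0 0 0.7;0 0 0 0 0 0 0.7;0 0 0 0 0 0 0.7",
  "squeeze": 12
}}

```text
time: 5.25
position: [0.5866, -0.1218, 0.0046]
tool_rot: [0.064, 0.704, -0.064, 0.704]
ft_force: [1.3, -0.1, -0.3]
grip_width: 0.0549
```

```bash
python3 - <<'E'
from h import *
to(.5872,-.1221,.006)
im=imaging.camera("wrist"); cv2.imwrite("pics/w5.png",im); K,T=info("wrist"); np.savez("w5.npz",K=K,T=T)
cv2.imwrite("pics/c5.png",cv2.resize(im[0:300,140:500],None,fx=2,fy=2))
E
```

```text
t 5.25 p [ 0.5866 -0.1218  0.0046] yaw 1.3897 tilt [-1. -0.  0.] d [-1.4 -0.2  0.7] F [ 1.3 -0.1 -0.3] M [ 0.05 -0.09 -0.03] w 0.0549
```

View pics/c5.png

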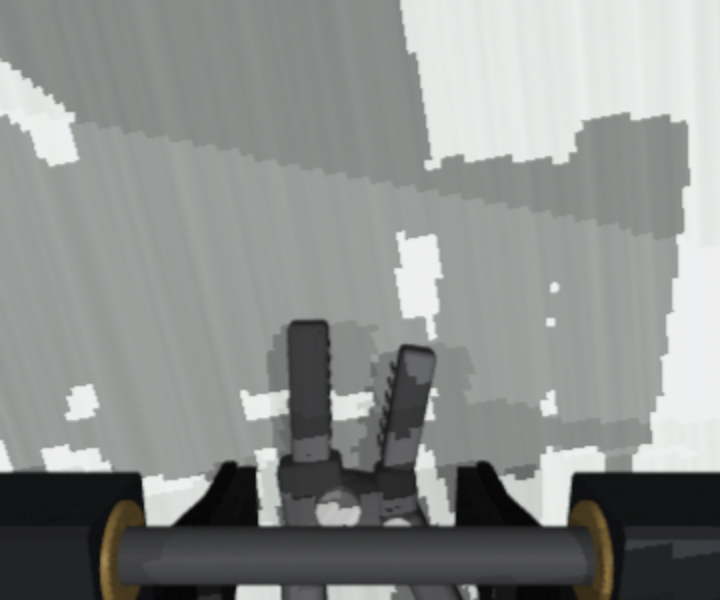

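The jaws sit between the fingers, centred and aligned with the tool, but the fingers are still closing at 55 mm. I continue closing.

Call:
{"api": "play_rows", "payload": {
  "rows": "0 0 0 0 0 0 0.7;0 0 0 0 0 0 0.7;0 0 0 0 0 0 0.7;0 0 0 0 0 0 0.7;0 0 0 0 0 0 0.7;0 0 0 0 0 0 0.7"
}}

```text
time: 5.8
position: [0.5867, -0.1218, 0.0046]
tool_rot: [0.064, 0.704, -0.064, 0.704]
ft_force: [0.2, 0.5, -0.4]
grip_width: 0.0408
```

```bash
python3 - <<'E'
from h import *
th=1.352; ex=np.array([np.cos(th),np.sin(th)]); ey=np.array([-ex[1],ex[0]])
im=imaging.camera("wrist"); cv2.imwrite("pics/w6.png",im); K,T=info("wrist"); np.savez("w6.npz",K=K,T=T)
to(.5872,-.1221,.006)
g=cv2.cvtColor(im,cv2.COLOR_BGR2GRAY)
# dark jaw rows: list dark runs
for v in (164,170,176,182,190,200,208,214,220):
    row=g[v,250:400]<75; x=np.flatnonzero(np.diff(np.r_[0,row,0])); print(v,(x+250).reshape(-1,2).tolist())
E
```

```text
t 5.85 p [ 0.5867 -0.1218  0.0046] yaw 1.3899 tilt [-1.    -0.     0.001] d [-1.4 -0.2  0.5] F [ 0.5  0.5 -0. ] M [-0.03 -0.22  0.09] w 0.0402
164 [[285, 305]]
170 [[285, 306]]
176 [[285, 305], [340, 344], [347, 357]]
182 [[285, 305], [336, 342], [352, 358]]
190 [[285, 305], [335, 336], [337, 357]]
200 [[286, 306], [334, 355]]
208 [[286, 306], [332, 353]]
214 [[286, 306], [331, 352]]
220 [[286, 288], [329, 335], [349, 350]]
```

```bash
python3 - <<'E'
from h import *
f=np.load("w6.npz"); kw=(f["K"],f["T"])
P=lambda u,v:ray("wrist",u-.5,v,.0145,kw)[:2]
a,b=P(305.5,165),P(306,214); d=a-b; th=np.arctan2(d[1],d[0]); 
a2,b2=P(285,165),P(286,214); d2=a2-b2; print("head R,L",th,np.arctan2(d2[1],d2[0]))
im=cv2.imread("pics/w6.png"); g=cv2.cvtColor(im,cv2.COLOR_BGR2GRAY); print("tip col",g[150:172,295])
th=1.386; ex=np.array([np.cos(th),np.sin(th)]); ey=np.array([-ex[1],ex[0]])
tip=P(295,160.5); o=(tip@ex-.014)*ex+(((a+b)/2)@ey-.005)*ey; print("origin",o)
p=np.array([.5867,-.1218]); print("tcp in pliers",(p-o)@ex,(p-o)@ey, "jaw width",(((a2+b2)-(a+b))/2)@ey)
E
```

```text
head R,L 1.38959694483849 1.3825824594795904
tip col [152 154 153 155 154 154 154 156 156 130  61  33  46  57  60  61  62  62
  62  62  62  63]
origin [ 0.59259123 -0.08346256]
tcp in pliers -0.0387671917127471 -0.0012534356912882435 jaw width 0.009989145749002813
```

Call:
{"api": "play_rows", "payload": {
  "rows": "0.018 0 0 0 0 0 0.7;0.018 0 0 0 0 0 0.7;0 0 0 0 0 0 0.7;0 0 0 0 0 0 0.7"
}}

```text
time: 6.18
position: [0.5869, -0.1219, 0.0046]
tool_rot: [0.077, 0.703, -0.077, 0.703]
ft_force: [2.2, -1.0, -1.8]
grip_width: 0.0401
```

```bash
python3 - <<'E'
from h import *
to(.5872,-.1221,.005)
E
```

```text
t 6.18 p [ 0.5869 -0.1219  0.0046] yaw 1.3536 tilt [-1.    -0.     0.001] d [-0.4 -0.2  0.3] F [ 2.2 -1.  -1.8] M [-0.05 -0.42  0.12] w 0.0401
```

Call:
{"api": "play_rows", "payload": {
  "rows": "0 0 0 0 8 -4.6 0.7;0 0 0 0 18 -10 0.7;0 0 0 0 22 -12 0.7;0 0 0 0 22 -12 0.7;0 0 0 0 22 -12 0.7;0 0 0 0 20 -11 0.7;0 0 0 0 12.4 -7.4 0.7;0 0 0 0 0 0 0.7"
}}

```text
time: 6.85
position: [0.5428, 0.0182, 0.0045]
tool_rot: [0.076, 0.705, -0.075, 0.701]
ft_force: [-1.9, 3.5, 1.9]
grip_width: 0.0363
```

Call:
{"api": "play_rows", "payload": {
  "rows": "0 0 0 0 0 0 0.7;0 0 0 0 0 0 0.7;0 0 0 0 0 0 0.7"
}}

```text
time: 7.1
position: [0.5452, 0.0145, 0.0045]
tool_rot: [0.077, 0.704, -0.077, 0.702]
ft_force: [-1.5, 4.6, 3.0]
grip_width: 0.0364
```

```bash
python3 - <<'E'
from h import *
im=imaging.camera("wrist"); cv2.imwrite("pics/w7.png",im); K,T=info("wrist"); np.savez("w7.npz",K=K,T=T)
to(.5595,.0731,.005)
cv2.imwrite("pics/c7.png",cv2.resize(im[40:240,220:420],None,fx=3,fy=3,interpolation=cv2.INTER_CUBIC))
E
```

```text
t 7.15 p [0.5453 0.0143 0.0045] yaw 1.3522 tilt [-1.     0.    -0.002] d [-0.5 60.5  1.1] F [-2.9  4.   2.7] M [ 0.71  0.27 -0.04] w 0.0363
```

View pics/c7.png

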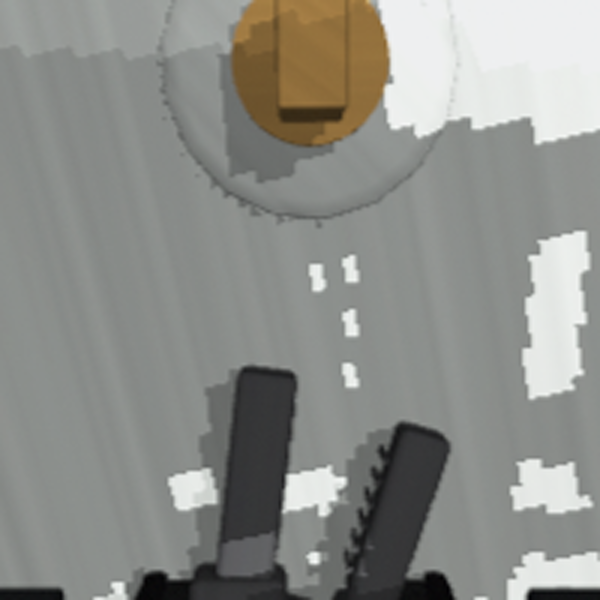

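The pliers yawed about 5° clockwise in the grip, while the tang at (312,60) is aligned with the tool. I re-measure and correct by turning the tool.

```bash
python3 - <<'E'
from h import *
f=np.load("w7.npz"); kw=(f["K"],f["T"])
P=lambda x,y,z=.0145:ray("wrist",220+x/3-.3,40+y/3-.3,z,kw)[:2]
A=lambda d:np.arctan2(d[1],d[0])
a,b=P(297,378),P(276,560); a2,b2=P(238,373),P(218,560)
print("pl head",A(a-b),A(a2-b2))
s1,s2=P(278,5,.024),P(278.5,103,.024); t1,t2=P(347,5,.024),P(345,103,.024); print("sp",A(s1-s2),A(t1-t2),"width",np.linalg.norm(t1-s1))
fr=(s2+t2)/2; th=1.352; print("spindle centre",fr+.009*np.array([np.cos(th),np.sin(th)]))
th=(A(a-b)+A(a2-b2))/2; ex=np.array([np.cos(th),np.sin(th)]); ey=np.array([-ex[1],ex[0]])
tip=P(267,368); o=(tip@ex-.014)*ex+(((a+b)/2)@ey-.005)*ey; p=np.array([.5453,.0143])
q=p-o; print("origin",o,"tcp in pliers",q@ex,q@ey)
# goal: heading 1.352, spindle at pliers (0,-2.2mm)
H=1.352; Ex=np.array([np.cos(H),np.sin(H)]); Ey=np.array([-Ex[1],Ex[0]]); S=np.array([.5688,.1108])
g=S+.0022*Ey+(q@ex)*Ex+(q@ey)*Ey; print("goal tcp",g,"turn",H-th); g0=g-.045*Ex; print("standoff",g0)
E
```

```text
pl head 1.2390288551967572 1.2309233691660564
sp 1.35350152910453 1.3447221521873431 width 0.009428370230809684
spindle centre [0.56930842 0.11095508]
origin [0.55715371 0.04937412] tcp in pliers -0.037021204803316735 -0.0003668888318879492
goal tcp [0.55897496 0.07505929] turn 0.11702388781859319
standoff [0.54920749 0.03113211]
```

Call:
{"api": "play_rows", "payload": {
  "rows": "0 0 0 0 0 0 0.75;-0.03 0 0 0 0 0 0.75;-0.03 0 0 0 0 0 0.75;-0.03 0 0 0 0 0 0.75;-0.027 0 0 0 0 0 0.75;0 0 0 0 8.5 1 0.75;0 0 0 0 8.5 1 0.75;0 0 0 0 0 0 0.75",
  "squeeze": 18
}}

```text
time: 7.82
position: [0.5513, 0.0311, 0.0046]
tool_rot: [0.035, 0.705, -0.036, 0.707]
ft_force: [0.6, -0.1, 1.0]
grip_width: 0.0364
```

Call:
{"api": "play_rows", "payload": {
  "rows": "0 0 0 0 0 0 0.75;0 0 0 0 0 0 0.75;0 0 0 0 0 0 0.75"
}}

```text
time: 8.07
position: [0.551, 0.0311, 0.0047]
tool_rot: [0.035, 0.705, -0.035, 0.707]
ft_force: [1.5, -0.1, -1.4]
grip_width: 0.0361
```

```bash
python3 - <<'E'
from h import *
im=imaging.camera("wrist"); cv2.imwrite("pics/w8.png",im); K,T=info("wrist"); np.savez("w8.npz",K=K,T=T)
to(.559,.0751,.005)
c=im[60:240,230:410]
cv2.imwrite("pics/c8.png",cv2.resize(c,None,fx=3.3333,fy=3.3333,interpolation=cv2.INTER_CUBIC))
E
```

```text
t 8.12 p [0.5509 0.0311 0.0047] yaw 1.4709 tilt [-1.    -0.     0.003] d [-0.3 44.6  3.6] F [ 2.3 -0.4 -1.4] M [-0.02 -0.5   0.07] w 0.036
```

View pics/c8.png

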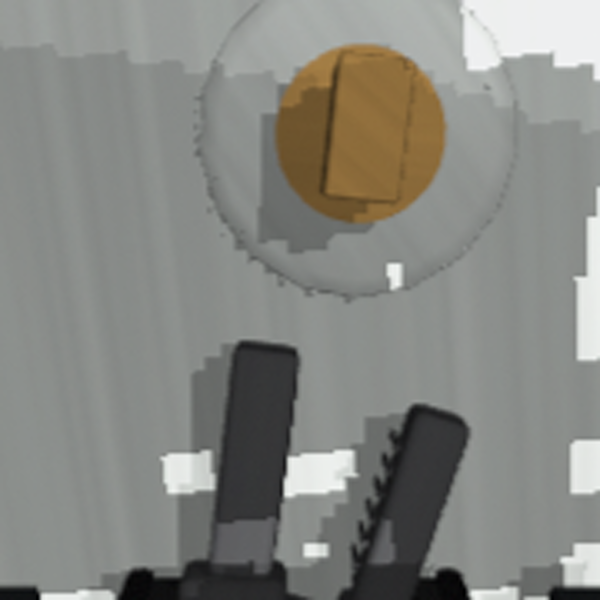

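c8 shows the tang at about (368,128) parallel to the fixed jaw (265,450), with the open mouth facing it. I compute the entry from these pixels.

```bash
python3 - <<'E'
from h import *
f=np.load("w8.npz"); kw=(f["K"],f["T"])
k=3.3333
P=lambda x,y,z=.0145:ray("wrist",230+x/k-.35,60+y/k-.35,z,kw)[:2]
A=lambda d:np.arctan2(d[1],d[0])
a,b=P(299,352),P(273,560); a2,b2=P(236,347),P(211,560)
th=(A(a-b)+A(a2-b2))/2; print("pl",A(a-b),A(a2-b2))
c=[P(*q,.024) for q in ((342,53),(413,62),(400,202),(325,193))]; S=np.mean(c,0); print("sp",S,A(c[0]-c[3]),A(c[1]-c[2]))
ex=np.array([np.cos(th),np.sin(th)]); ey=np.array([-ex[1],ex[0]])
tip=P(266,343); o=(tip@ex-.014)*ex+(((a+b)/2)@ey-.005)*ey
print("origin",o,"spindle in pliers",(S-o)@ex,(S-o)@ey, "corners",[(round(float((q-o)@ex),4),round(float((q-o)@ey),4)) for q in c])
m=[P(*q) for q in ((410,408),(360,560))]; print("mov face",[(float((q-o)@ex),float((q-o)@ey)) for q in m])
_,r=obs(); 
d=S-o-(-.0022)*ey; d3=np.r_[d,0]; print("world",d,"tool",(r.T@d3*1e3).round(1))
E
```

```text
pl 1.348883497381882 1.3406531619500242
sp [0.56892688 0.11055707] 1.3540380580242515 1.402183599308397
origin [0.55888768 0.06710284] spindle in pliers 0.044598806049537164 -4.539329258699631e-05 corners [(0.0532, 0.0048), (0.0532, -0.0043), (0.036, -0.0053), (0.0359, 0.0046)]
mov face [(0.007135048987568414, -0.012189508524209311), (-0.01729017698032237, -0.008276603530068049)]
world [0.00789516 0.04394727] tool [ 0.  44.5  3.5]
```

Call:
{"api": "play_rows", "payload": {
  "rows": "0 0 0 0 4.5 -1.6 0.75;0 0 0 0 8 1 0.75;0 0 0 0 8 1 0.75;0 0 0 0 8 1 0.75;0 0 0 0 8 1 0.75;0 0 0 0 8 1.1 0.75;0 0 0 0 0 0 0.75;0 0 0 0 0 0 0.75"
}}

```text
time: 8.78
position: [0.5574, 0.0774, 0.0046]
tool_rot: [0.036, 0.706, -0.035, 0.706]
ft_force: [-0.7, 3.8, 0.2]
grip_width: 0.036
```

```bash
python3 - <<'E'
from h import *
im=imaging.camera("wrist"); cv2.imwrite("pics/w9.png",im); K,T=info("wrist"); np.savez("w9.npz",K=K,T=T)
to(.559,.0751,.005)
c=im[100:240,250:390]
cv2.imwrite("pics/c9.png",cv2.resize(c,None,fx=4,fy=4,interpolation=cv2.INTER_CUBIC))
E
```

```text
t 8.83 p [0.5574 0.0771 0.0046] yaw 1.4708 tilt [-1.     0.002  0.   ] d [-0.4 -1.8  1.8] F [0.4 3.9 1.6] M [ 0.79 -0.09  0.03] w 0.0361
```

View pics/c9.png

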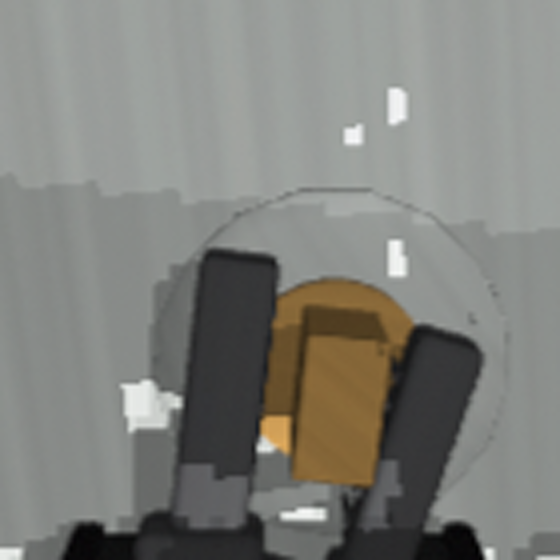

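The tang now sits between the open jaws, aligned with the fixed jaw. I let go, lift, and shift back to the handles, turned to halve the wedge.

Call:
{"api": "play_rows", "payload": {
  "rows": "0 0 0 0 0 0 0;0 0 0 0 0 0 0;0 0 0 0 0 0 0;0 0 0 0 0 0 0;0 0 0 -20 0 0 0;-0.047 0 0 -20 0 0 0;-0.047 0 0 0 0 0 0;0 0 0 0 -20 0 0"
}}

```text
time: 9.5
position: [0.5573, 0.0568, 0.0457]
tool_rot: [0.001, 0.707, -0.0, 0.707]
ft_force: [-0.8, 0.1, 0.1]
grip_width: 0.0808
```

Call:
{"api": "play_rows", "payload": {
  "rows": "0 0 0 0 -22 0 0;0 0 0 0 -20.6 -0.5 0;0 0 0 0 0 0 0;0 0 0 0 0 0 0;0 0 0 0 0 0 0"
}}

```text
time: 9.92
position: [0.556, 0.0127, 0.0444]
tool_rot: [0.002, 0.708, -0.002, 0.707]
ft_force: [-0.6, 0.2, 0.4]
grip_width: 0.0869
```

```bash
python3 - <<'E'
from h import *
im=imaging.camera("wrist"); cv2.imwrite("pics/w10.png",im); K,T=info("wrist"); np.savez("w10.npz",K=K,T=T)
to(.5565,.0145,.005)
g=cv2.cvtColor(im,cv2.COLOR_BGR2GRAY)
cv2.imwrite("pics/t10.png",imaging.camera("top"))
K,T=info("wrist"); kw=(K,T)
th=1.345; ex=np.array([np.cos(th),np.sin(th)]); ey=np.array([-ex[1],ex[0]]); O=np.array([.5653,.1131])
for v in range(40,240,14):
    row=g[v,200:440]<70; x=np.flatnonzero(np.diff(np.r_[0,row,0])).reshape(-1,2)+200
    print(v,[[tuple((1e3*np.array([(ray("wrist",u-.5,v,.0165,kw)[:2]-O)@ex,(ray("wrist",u-.5,v,.0165,kw)[:2]-O)@ey])).round(1)) for u in q] for q in x if q[1]-q[0]>4])
E
```

```text
t 9.97 p [0.5561 0.0132 0.0444] yaw 1.5649 tilt [-1.     0.    -0.001] d [39.4  1.3  0.5] F [0.4 0.5 0.4] M [-0.01 -0.11  0.04] w 0.0868
40 [[(np.float64(10.3), np.float64(16.0)), (np.float64(11.3), np.float64(11.7))]]
54 [[(np.float64(3.1), np.float64(16.1)), (np.float64(5.2), np.float64(6.4))]]
68 [[(np.float64(-4.3), np.float64(16.2)), (np.float64(-2.0), np.float64(5.9))], [(np.float64(1.5), np.float64(-9.9)), (np.float64(3.6), np.float64(-19.1))]]
82 [[(np.float64(-11.9), np.float64(16.4)), (np.float64(-9.5), np.float64(5.9))], [(np.float64(-6.1), np.float64(-9.5)), (np.float64(-4.1), np.float64(-18.3))]]
96 [[(np.float64(-19.5), np.float64(16.0)), (np.float64(-17.2), np.float64(5.9))], [(np.float64(-14.2), np.float64(-7.4)), (np.float64(-12.1), np.float64(-16.9))]]
110 [[(np.float64(-28.1), np.float64(19.5)), (np.float64(-24.6), np.float64(3.7))], [(np.float64(-22.3), np.float64(-6.4)), (np.float64(-21.2), np.float64(-11.5))]]
124 [[(np.float64(-36.0), np.float64(18.5)), (np.float64(-33.9), np.float64(9.4))], [(np.float64(-31.6), np.float64(-0.8)), (np.float64(-28.3), np.float64
[... 405 characters left out ...]
oat64(-20.2))], [(np.float64(-32.7), np.float64(-70.2)), (np.float64(-32.0), np.float64(-73.1))]]
166 [[(np.float64(-61.5), np.float64(19.6)), (np.float64(-59.4), np.float64(10.2))], [(np.float64(-40.8), np.float64(-72.3)), (np.float64(-40.0), np.float64(-75.8))]]
180 [[(np.float64(-70.2), np.float64(19.2)), (np.float64(-67.5), np.float64(7.3))], [(np.float64(-62.2), np.float64(-16.6)), (np.float64(-59.8), np.float64(-27.3))]]
194 [[(np.float64(-71.8), np.float64(-13.8)), (np.float64(-70.1), np.float64(-21.6))]]
208 []
222 []
236 [[(np.float64(-114.3), np.float64(48.1)), (np.float64(-111.4), np.float64(35.6))], [(np.float64(-89.0), np.float64(-63.9)), (np.float64(-86.2), np.float64(-76.4))]]
```

Call:
{"api": "play_rows", "payload": {
  "rows": "0 0 0 20 1.3 0.5 0;0 0 0 19.4 0 0 0;0 0 0 0 0 0 0;0 0 0 0 0 0 0.15;0 0 0 0 0 0 0.3;0 0 0 0 0 0 0.3;0 0 0 0 0 0 0.3;0 0 0 0 0 0 0.3",
  "squeeze": 7
}}

```text
time: 10.68
position: [0.5565, 0.014, 0.0059]
tool_rot: [0.002, 0.707, -0.002, 0.707]
ft_force: [-2.3, -0.3, 3.4]
grip_width: 0.0666
```

```bash
python3 - <<'E'
from h import *
to(.5565,.0145,.005)
E
```

```text
t 10.68 p [0.5565 0.014  0.0059] yaw 1.5654 tilt [-1.    -0.    -0.001] d [0.9 0.5 0. ] F [-2.3 -0.3  3.4] M [-0.12  0.33  0.06] w 0.0666
```

Call:
{"api": "play_rows", "payload": {
  "rows": "0 0 0 0 0 0 0.27;0.027 0 0 0 -0.5 -1.2 0.31;0.027 0 0 0 -0.5 -1.2 0.35;0.027 0 0 0 -0.5 -1.2 0.39;0.027 0 0 0 -0.5 -1.2 0.43;0 0 0 0 0 0 0.43",
  "squeeze": 25
}}

```text
time: 11.18
position: [0.5513, 0.013, 0.0059]
tool_rot: [0.04, 0.706, -0.039, 0.706]
ft_force: [-3.8, 3.0, 5.7]
grip_width: 0.0516
```

```bash
python3 - <<'E'
from h import *
to(.5565,.0145,.005)
E
```

```text
t 11.18 p [0.5513 0.013  0.0059] yaw 1.4589 tilt [-1.     0.    -0.001] d [0.9 2.1 5. ] F [-3.8  3.   5.7] M [0.47 0.36 0.57] w 0.0516
```

Call:
{"api": "play_rows", "payload": {
  "rows": "0.027 0 0 0 -0.5 -1.2 0.47;0.027 0 0 0 -0.5 -1.2 0.51;0.027 0 0 0 -0.5 -1.2 0.54;0.027 0 0 0 -0.5 -1.2 0.58;0 0 0 0 0 0 0.65;0 0 0 0 0 0 0.65;0 0 0 0 0 0 0.65;0 0 0 0 0 0 0.65",
  "squeeze": 28
}}

```text
time: 11.85
position: [0.5469, 0.011, 0.0055]
tool_rot: [0.079, 0.703, -0.078, 0.703]
ft_force: [-2.6, 0.7, 5.8]
grip_width: 0.0389
```

```bash
python3 - <<'E'
from h import *
to(.5565,.0145,.005)
im=imaging.camera("wrist"); cv2.imwrite("pics/w11.png",im)
E
```

```text
t 11.85 p [0.5469 0.011  0.0055] yaw 1.3484 tilt [-1.     0.    -0.001] d [0.5 5.5 8.6] F [-2.6  0.7  5.8] M [ 0.01  0.44 -0.2 ] w 0.0389
```

The width of 38.9 mm matches the locked 39 mm. I firm up briefly, then start turning clockwise about the spindle (r = 102 mm).

```bash
cat >> h.py <<'E'
S=np.array([.569,.1108])
def tq():
    o,r=obs(); p=o["position"]; F=np.array(o["ft_force"]); q=p[:2]-S
    ph=np.arctan2(-q[1],-q[0]); yaw=np.arctan2(r[1,1],r[0,1]); t=q[0]*F[1]-q[1]*F[0]
    print("t %.2f ph %.4f yaw %.4f r %.4f Trf %.2f Mz %.2f z %.4f w %.4f"%(o["time"],ph,yaw,np.linalg.norm(q),t,o["moment"][2],p[2],o["grip_width"]),"F tool",(r.T@F).round(1))
E
python3 -c "
from h import *
tq()"
```

```text
t 11.90 ph 1.3530 yaw 1.3485 r 0.1022 Trf -0.36 Mz -0.23 z 0.0055 w 0.0389 F tool [-5.5 -1.6 -3.5]
```

Call:
{"api": "play_rows", "payload": {
  "rows": "0 0 0 0 0 0 0.65;0.02 0 0 0 0 -2 0.65;0.04 0 0 0 0.1 -4.1 0.65;0.04 0 0 0 0.1 -4.1 0.65;0.04 0 0 0 0.1 -4.1 0.65;0.04 0 0 0 0.1 -4.1 0.65",
  "squeeze": 35
}}

```text
time: 12.4
position: [0.5309, 0.016, 0.0056]
tool_rot: [0.14, 0.692, -0.141, 0.694]
ft_force: [-0.9, -2.1, 3.8]
grip_width: 0.0384
```

```bash
python3 -c "
from h import *
tq()"
```

```text
t 12.40 ph 1.1888 yaw 1.1707 r 0.1022 Trf -0.00 Mz 0.56 z 0.0056 w 0.0384 F tool [-3.8 -2.3  0.1]
```

Call:
{"api": "play_rows", "payload": {
  "rows": "0.04 0 0 0 0.1 -4.2 0.65;0.04 0 0 0 0.1 -4.2 0.65;0.04 0 0 0 0.1 -4.2 0.65;0.04 0 0 0 0.1 -4.2 0.65;0.04 0 0 0 0.1 -4.2 0.65;0.04 0 0 0 0.1 -4.2 0.65;0.03 0 0 0 0.1 -3.1 0.65"
}}

```text
time: 12.98
position: [0.5072, 0.0298, 0.0056]
tool_rot: [0.233, 0.666, -0.233, 0.669]
ft_force: [-0.1, -7.2, 3.4]
grip_width: 0.0382
```

```bash
python3 -c "
from h import *
tq()
cv2.imwrite('pics/w12.png',imaging.camera('wrist'))
tq()"
```

```text
t 12.98 ph 0.9189 yaw 0.8995 r 0.1019 Trf 0.44 Mz 0.27 z 0.0056 w 0.0382 F tool [-3.4 -5.7  4.5]
t 13.03 ph 0.9133 yaw 0.8980 r 0.1019 Trf 0.30 Mz -0.00 z 0.0056 w 0.0385 F tool [-3.2 -5.6  3. ]
```

Call:
{"api": "play_rows", "payload": {
  "rows": "0.02 0 0 0 0 -2.1 0.65;0.02 0 0 0 0 -2.1 0.65;0.02 0 0 0 0 -2.1 0.65;0 0 0 0 0 0 0.65"
}}

```text
time: 13.37
position: [0.5023, 0.0339, 0.0056]
tool_rot: [0.253, 0.659, -0.253, 0.662]
ft_force: [0.4, -6.2, 4.1]
grip_width: 0.0387
```

```bash
python3 -c "
from h import *
tq()"
```

```text
t 13.37 ph 0.8560 yaw 0.8395 r 0.1018 Trf 0.44 Mz -0.06 z 0.0056 w 0.0387 F tool [-4.1 -4.4  4.4]
```

Call:
{"api": "play_rows", "payload": {
  "rows": "0.01 0 0 0 0 -1 0.65;0.01 0 0 0 0 -1 0.65"
}}

```text
time: 13.53
position: [0.5011, 0.035, 0.0056]
tool_rot: [0.259, 0.656, -0.259, 0.659]
ft_force: [-0.6, -6.7, 3.6]
grip_width: 0.0387
```

```bash
python3 -c "
from h import *
tq()"
```

```text
t 13.53 ph 0.8405 yaw 0.8205 r 0.1018 Trf 0.41 Mz 0.19 z 0.0056 w 0.0387 F tool [-3.6 -5.3  4.1]
```

Call:
{"api": "play_rows", "payload": {
  "rows": "0.01 0 0 0 0 -1 0.65;0.01 0 0 0 0 -1 0.65"
}}

```text
time: 13.7
position: [0.4997, 0.0363, 0.0056]
tool_rot: [0.265, 0.654, -0.266, 0.657]
ft_force: [-0.6, -6.2, 4.4]
grip_width: 0.0386
```

```bash
python3 -c "
from h import *
tq()"
```

```text
t 13.70 ph 0.8210 yaw 0.8004 r 0.1018 Trf 0.38 Mz 0.21 z 0.0056 w 0.0386 F tool [-4.4 -4.9  3.9]
```

Call:
{"api": "play_rows", "payload": {
  "rows": "0.01 0 0 0 0 -1 0.65;0.01 0 0 0 0 -1 0.65"
}}

```text
time: 13.87
position: [0.4982, 0.0378, 0.0056]
tool_rot: [0.272, 0.651, -0.272, 0.654]
ft_force: [-0.9, -6.7, 3.4]
grip_width: 0.0386
```

```bash
python3 -c "
from h import *
tq()"
```

```text
t 13.87 ph 0.8008 yaw 0.7804 r 0.1017 Trf 0.41 Mz 0.20 z 0.0056 w 0.0386 F tool [-3.4 -5.3  4.2]
```

Call:
{"api": "play_rows", "payload": {
  "rows": "0.01 0 0 0 -0.1 -1 0.65;0.01 0 0 0 -0.1 -1 0.65"
}}

```text
time: 14.03
position: [0.4968, 0.0392, 0.0056]
tool_rot: [0.279, 0.648, -0.279, 0.651]
ft_force: [-0.7, -5.1, 3.7]
grip_width: 0.0387
```

```bash
python3 -c "
from h import *
tq()"
```

```text
t 14.03 ph 0.7813 yaw 0.7602 r 0.1017 Trf 0.32 Mz 0.21 z 0.0056 w 0.0387 F tool [-3.7 -4.   3.2]
```

Call:
{"api": "play_rows", "payload": {
  "rows": "0.01 0 0 0 -0.1 -1 0.65;0.01 0 0 0 -0.1 -1 0.65"
}}

```text
time: 14.2
position: [0.4954, 0.0406, 0.0056]
tool_rot: [0.285, 0.645, -0.285, 0.649]
ft_force: [0.5, -6.1, 2.9]
grip_width: 0.0385
```

```bash
python3 -c "
from h import *
tq()"
```

```text
t 14.20 ph 0.7620 yaw 0.7402 r 0.1017 Trf 0.48 Mz 0.24 z 0.0056 w 0.0385 F tool [-2.8 -3.7  4.8]
```

Call:
{"api": "play_rows", "payload": {
  "rows": "0.007 0 0 0 0 -0.7 0.65;0.007 0 0 0 0 -0.7 0.65"
}}

```text
time: 14.37
position: [0.4945, 0.0417, 0.0056]
tool_rot: [0.29, 0.643, -0.29, 0.647]
ft_force: [0.6, -5.6, 3.5]
grip_width: 0.0385
```

```bash
python3 -c "
from h import *
tq()"
```

```text
t 14.37 ph 0.7479 yaw 0.7264 r 0.1017 Trf 0.46 Mz 0.21 z 0.0056 w 0.0385 F tool [-3.5 -3.2  4.6]
```

Still at running torque (0.67), so I continue.

Call:
{"api": "play_rows", "payload": {
  "rows": "0.01 0 0 0 -0.1 -1 0.65;0.01 0 0 0 -0.1 -1 0.65"
}}

```text
time: 14.53
position: [0.4931, 0.0431, 0.0056]
tool_rot: [0.296, 0.64, -0.296, 0.644]
ft_force: [0.8, -5.0, 3.4]
grip_width: 0.0387
```

```bash
python3 -c "
from h import *
tq()"
```

```text
t 14.53 ph 0.7285 yaw 0.7060 r 0.1017 Trf 0.43 Mz 0.18 z 0.0056 w 0.0387 F tool [-3.4 -2.6  4.3]
```

Call:
{"api": "play_rows", "payload": {
  "rows": "0.01 0 0 0 -0.1 -1 0.65;0.01 0 0 0 -0.1 -1 0.65"
}}

```text
time: 14.7
position: [0.4917, 0.0448, 0.0056]
tool_rot: [0.303, 0.637, -0.303, 0.641]
ft_force: [1.6, -4.7, 3.0]
grip_width: 0.0384
```

```bash
python3 -c "
from h import *
tq()"
```

```text
t 14.70 ph 0.7073 yaw 0.6852 r 0.1016 Trf 0.47 Mz 0.16 z 0.0056 w 0.0384 F tool [-3.  -1.7  4.6]
```

Call:
{"api": "play_rows", "payload": {
  "rows": "0.01 0 0 0 0 -1 0.65;0.01 0 0 0 0 -1 0.65"
}}

```text
time: 14.87
position: [0.4905, 0.0463, 0.0056]
tool_rot: [0.31, 0.634, -0.309, 0.638]
ft_force: [0.9, -5.1, 4.6]
grip_width: 0.0387
```

```bash
python3 -c "
from h import *
tq()"
```

```text
t 14.87 ph 0.6876 yaw 0.6653 r 0.1016 Trf 0.46 Mz 0.18 z 0.0056 w 0.0387 F tool [-4.6 -2.4  4.6]
```

Call:
{"api": "play_rows", "payload": {
  "rows": "0.01 0 0 0 0 -1 0.65;0.01 0 0 0 0 -1 0.65"
}}

```text
time: 15.03
position: [0.4892, 0.0479, 0.0056]
tool_rot: [0.316, 0.631, -0.315, 0.634]
ft_force: [0.6, -5.9, 4.6]
grip_width: 0.0386
```

```bash
python3 -c "
from h import *
tq()"
```

```text
t 15.03 ph 0.6675 yaw 0.6453 r 0.1016 Trf 0.51 Mz 0.14 z 0.0056 w 0.0386 F tool [-4.6 -3.1  5.1]
```

Call:
{"api": "play_rows", "payload": {
  "rows": "0.01 0 0 0 0 -1 0.65;0.01 0 0 0 0 -1 0.65"
}}

```text
time: 15.2
position: [0.488, 0.0495, 0.0056]
tool_rot: [0.322, 0.628, -0.322, 0.631]
ft_force: [1.5, -4.9, 4.1]
grip_width: 0.0389
```

```bash
python3 -c "
from h import *
tq()"
```

```text
t 15.20 ph 0.6479 yaw 0.6252 r 0.1015 Trf 0.49 Mz 0.16 z 0.0056 w 0.0389 F tool [-4.  -1.7  4.9]
```

Call:
{"api": "play_rows", "payload": {
  "rows": "0.01 0 0 0 0 -1 0.65;0.01 0 0 0 0 -1 0.65"
}}

```text
time: 15.37
position: [0.4869, 0.0511, 0.0055]
tool_rot: [0.329, 0.625, -0.328, 0.628]
ft_force: [0.9, -5.6, 3.7]
grip_width: 0.0387
```

```bash
python3 -c "
from h import *
tq()"
```

```text
t 15.37 ph 0.6282 yaw 0.6052 r 0.1015 Trf 0.51 Mz 0.20 z 0.0055 w 0.0387 F tool [-3.7 -2.4  5.1]
```

Call:
{"api": "play_rows", "payload": {
  "rows": "0.01 0 0 0 0 -1 0.65;0.01 0 0 0 0 -1 0.65"
}}

```text
time: 15.53
position: [0.4857, 0.0528, 0.0056]
tool_rot: [0.335, 0.621, -0.334, 0.625]
ft_force: [1.1, -6.2, 3.8]
grip_width: 0.0388
```

```bash
python3 -c "
from h import *
tq()"
```

```text
t 15.53 ph 0.6083 yaw 0.5852 r 0.1015 Trf 0.58 Mz 0.09 z 0.0056 w 0.0388 F tool [-3.7 -2.5  5.8]
```

Call:
{"api": "play_rows", "payload": {
  "rows": "0.01 0 0 0 0 -1 0.65;0.01 0 0 0 0 -1 0.65"
}}

```text
time: 15.7
position: [0.4846, 0.0545, 0.0056]
tool_rot: [0.341, 0.618, -0.34, 0.621]
ft_force: [0.0, -5.9, 3.9]
grip_width: 0.0386
```

```bash
python3 -c "
from h import *
tq()"
```

```text
t 15.70 ph 0.5886 yaw 0.5651 r 0.1015 Trf 0.50 Mz 0.16 z 0.0056 w 0.0386 F tool [-3.9 -3.1  5. ]
```

Call:
{"api": "play_rows", "payload": {
  "rows": "0.01 0 0 0 0 -1 0.65;0.01 0 0 0 0 -1 0.65"
}}

```text
time: 15.87
position: [0.4836, 0.0561, 0.0056]
tool_rot: [0.347, 0.614, -0.346, 0.618]
ft_force: [0.6, -7.0, 3.6]
grip_width: 0.0387
```

```bash
python3 -c "
from h import *
tq()"
```

```text
t 15.87 ph 0.5699 yaw 0.5455 r 0.1014 Trf 0.63 Mz 0.17 z 0.0056 w 0.0387 F tool [-3.5 -3.1  6.3]
```

Call:
{"api": "play_rows", "payload": {
  "rows": "0.008 0 0 0 0 -0.8 0.65;0 0 0 0 0 0 0.65"
}}

```text
time: 16.03
position: [0.4832, 0.0568, 0.0056]
tool_rot: [0.349, 0.613, -0.349, 0.617]
ft_force: [1.4, -5.6, 3.8]
grip_width: 0.0386
```

```bash
python3 -c "
from h import *
tq()"
```

```text
t 16.03 ph 0.5615 yaw 0.5380 r 0.1014 Trf 0.56 Mz 0.20 z 0.0056 w 0.0386 F tool [-3.8 -1.6  5.5]
```

Call:
{"api": "play_rows", "payload": {
  "rows": "0.008 0 0 0 0 -0.8 0.65;0 0 0 0 0 0 0.65"
}}

```text
time: 16.2
position: [0.4828, 0.0574, 0.0056]
tool_rot: [0.352, 0.612, -0.351, 0.615]
ft_force: [0.6, -6.6, 2.7]
grip_width: 0.0387
```

```bash
python3 -c "
from h import *
tq()"
```

```text
t 16.20 ph 0.5549 yaw 0.5304 r 0.1014 Trf 0.60 Mz 0.27 z 0.0056 w 0.0387 F tool [-2.7 -2.8  6. ]
```

Call:
{"api": "play_rows", "payload": {
  "rows": "0.008 0 0 0 0 -0.8 0.65;0 0 0 0 0 0 0.65"
}}

```text
time: 16.37
position: [0.4824, 0.058, 0.0055]
tool_rot: [0.354, 0.61, -0.354, 0.614]
ft_force: [0.3, -6.1, 3.3]
grip_width: 0.0387
```

```bash
python3 -c "
from h import *
tq()"
```

```text
t 16.37 ph 0.5475 yaw 0.5227 r 0.1014 Trf 0.54 Mz 0.34 z 0.0055 w 0.0387 F tool [-3.3 -2.7  5.4]
```

Call:
{"api": "play_rows", "payload": {
  "rows": "0.008 0 0 0 0 -0.8 0.65;0 0 0 0 0 0 0.65"
}}

```text
time: 16.53
position: [0.4821, 0.0587, 0.0056]
tool_rot: [0.356, 0.609, -0.356, 0.613]
ft_force: [1.5, -6.9, 4.0]
grip_width: 0.0384
```

```bash
python3 -c "
from h import *
tq()"
```

```text
t 16.53 ph 0.5403 yaw 0.5151 r 0.1014 Trf 0.67 Mz 0.35 z 0.0056 w 0.0384 F tool [-4.  -2.1  6.7]
```

Call:
{"api": "play_rows", "payload": {
  "rows": "0.008 0 0 0 0 -0.8 0.65;0 0 0 0 0 0 0.65"
}}

```text
time: 16.7
position: [0.4817, 0.0593, 0.0056]
tool_rot: [0.359, 0.608, -0.358, 0.611]
ft_force: [-0.0, -7.4, 2.6]
grip_width: 0.0385
```

```bash
python3 -c "
from h import *
tq()"
```

```text
t 16.70 ph 0.5330 yaw 0.5073 r 0.1013 Trf 0.64 Mz 0.39 z 0.0056 w 0.0385 F tool [-2.5 -3.6  6.5]
```

Call:
{"api": "play_rows", "payload": {
  "rows": "0.008 0 0 0 0 -0.8 0.65;0 0 0 0 0 0 0.65"
}}

```text
time: 16.87
position: [0.4813, 0.06, 0.0056]
tool_rot: [0.361, 0.606, -0.361, 0.61]
ft_force: [0.5, -6.7, 3.7]
grip_width: 0.038
```

```bash
python3 -c "
from h import *
tq()
im=imaging.camera('wrist'); cv2.imwrite('pics/w13.png',im)
K,T=info('wrist'); np.savez('w13.npz',K=K,T=T)
cv2.imwrite('pics/c13.png',cv2.resize(im[0:240,200:440],None,fx=2.5,fy=2.5,interpolation=cv2.INTER_CUBIC))
tq()"
```

```text
t 16.87 ph 0.5255 yaw 0.4996 r 0.1013 Trf 0.61 Mz 0.40 z 0.0056 w 0.0380 F tool [-3.7 -2.8  6.2]
t 16.92 ph 0.5254 yaw 0.4996 r 0.1013 Trf 0.72 Mz 0.38 z 0.0056 w 0.0385 F tool [-2.6 -2.3  7.2]
```

View pics/c13.png

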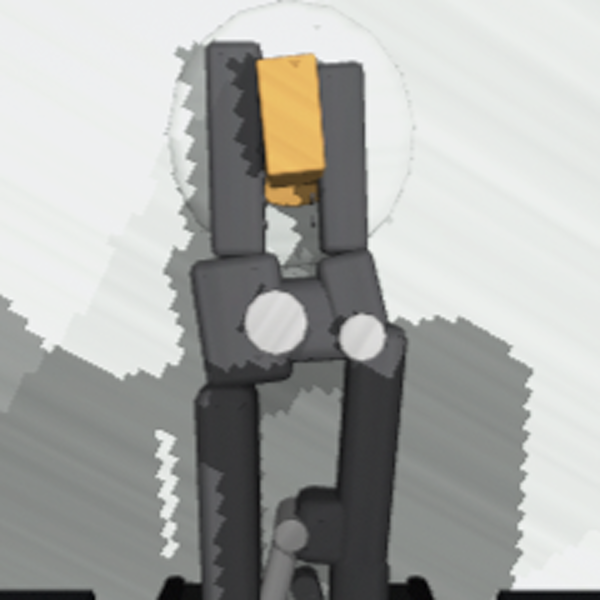

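The pliers are locked on the tang at (290,115), and the handles are parallel. Next I check the actual spindle angle in this picture.

```bash
python3 - <<'E'
from h import *
f=np.load("w13.npz"); kw=(f["K"],f["T"])
P=lambda x,y,z:ray("wrist",200+x/2.5-.3,y/2.5-.3,z,kw)[:2]
A=lambda d:float(np.arctan2(d[1],d[0]))
c=[P(*q,.024) for q in ((257,60),(316,54),(324,168),(267,178))]
print("tang",A(c[0]-c[3]),A(c[1]-c[2]),np.mean(c,0))
print("jawL",A(P(207.5,50,.0145)-P(213.5,245,.0145)),"jawR",A(P(363,75,.0145)-P(367,245,.0145)),"handle",A(P(397,350,.018)-P(386,590,.018)),"fh",A(P(196,400,.018)-P(203,590,.018)))
# auto: brass mask orientation in w12 & w13
for n in ("w12","w13"):
    im=cv2.imread(f"pics/{n}.png"); h=cv2.cvtColor(im,cv2.COLOR_BGR2HSV)[:110,230:400]; m=cv2.inRange(h,(8,90,150),(30,255,255))
    n_,l,s,_=cv2.connectedComponentsWithStats(m); k=1+np.argmax(s[1:,4]); ys,xs=np.nonzero(l==k); print(n,s[k],cv2.minAreaRect(np.float32(np.c_[xs,ys])))
E
```

```text
tang 0.5812539024069661 0.5847335646986894 [0.568727   0.11031564]
jawL 0.5051403399377596 jawR 0.548355531631681 handle 0.48704306772935624 fh 0.50383197074161
w12 [  73   22   26   48 1105] ((86.14008331298828, 45.241249084472656), (46.65896224975586, 24.078018188476562), 86.42366790771484)
w13 [  73   22   27   48 1092] ((86.27227783203125, 45.22277069091797), (46.26922607421875, 23.781389236450195), 84.2894058227539)
```

The tang lags the tool by 0.08 rad, up from 0.046 earlier, so the grip chain is springy (about 13 N m/rad). The steady torque rise therefore means we are on the seat, now about +0.4 N m. I aim for about +0.6 and hold.

Call:
{"api": "play_rows", "payload": {
  "rows": "0.01 0 0 0 0 -1 0.65;0.01 0 0 0 0 -1 0.65;0 0 0 0 0 0 0.65;0 0 0 0 0 0 0.65;0 0 0 0 0 0 0.65"
}}

```text
time: 17.33
position: [0.4804, 0.0617, 0.0056]
tool_rot: [0.367, 0.603, -0.367, 0.606]
ft_force: [1.3, -8.2, 3.8]
grip_width: 0.0387
```

```bash
python3 - <<'E'
from h import *
tq(); im=imaging.camera('wrist'); tq()
cv2.imwrite("pics/w14.png",im)
h=cv2.cvtColor(im,cv2.COLOR_BGR2HSV)[:110,230:400]; m=cv2.inRange(h,(8,90,150),(30,255,255))
n_,l,s,_=cv2.connectedComponentsWithStats(m); k=1+np.argmax(s[1:,4]); ys,xs=np.nonzero(l==k); print(s[k],cv2.minAreaRect(np.float32(np.c_[xs,ys])))
E
```

```text
t 17.33 ph 0.5061 yaw 0.4799 r 0.1013 Trf 0.79 Mz 0.45 z 0.0056 w 0.0387 F tool [-3.8 -2.6  7.8]
t 17.38 ph 0.5062 yaw 0.4799 r 0.1013 Trf 0.81 Mz 0.42 z 0.0056 w 0.0388 F tool [-3.5 -3.2  8.1]
[  72   22   29   48 1091] ((86.23722839355469, 45.222625732421875), (46.269935607910156, 23.727191925048828), 83.41805267333984)
```

T = 1.24 (about +0.6), and the tang moved only 5 mrad for 20 mrad of tool. The valve is snug and held. Next I unload before letting go.

Call:
{"api": "play_rows", "payload": {
  "rows": "-0.015 0 0 0 0 1.5 0.65;-0.015 0 0 0 0 1.5 0.65;-0.015 0 0 0 0 1.5 0.65;0 0 0 0 0 0 0.65;0 0 0 0 0 0 0.65"
}}

```text
time: 17.8
position: [0.482, 0.0587, 0.0055]
tool_rot: [0.355, 0.611, -0.354, 0.613]
ft_force: [3.3, -2.9, 6.0]
grip_width: 0.0384
```

```bash
python3 - <<'E'
from h import *
tq(); im=imaging.camera('wrist'); tq()
cv2.imwrite("pics/w15.png",im)
h=cv2.cvtColor(im,cv2.COLOR_BGR2HSV)[:110,230:400]; m=cv2.inRange(h,(8,90,150),(30,255,255))
n_,l,s,_=cv2.connectedComponentsWithStats(m); k=1+np.argmax(s[1:,4]); ys,xs=np.nonzero(l==k); print(s[k],cv2.minAreaRect(np.float32(np.c_[xs,ys])))
E
```

```text
t 17.80 ph 0.5399 yaw 0.5213 r 0.1014 Trf 0.42 Mz -0.11 z 0.0055 w 0.0384 F tool [-6.   1.4  4.1]
t 17.85 ph 0.5398 yaw 0.5214 r 0.1014 Trf 0.54 Mz -0.18 z 0.0055 w 0.0389 F tool [-5.   0.4  5.3]
[  75   22   27   48 1097] ((87.97137451171875, 45.14228820800781), (46.2921028137207, 23.923568725585938), 85.42607879638672)
```

Call:
{"api": "play_rows", "payload": {
  "rows": "0 0 0 0 0 0 0.5;0 0 0 0 0 0 0.3;0 0 0 0 0 0 0.1;0 0 0 0 0 0 0;0 0 0 0 0 0 0;0 0 0 -15 0 0 0;0 0 0 -25 0 0 0;0 0 0 -20 -20 0 0"
}}

```text
time: 18.52
position: [0.4656, 0.0498, 0.0657]
tool_rot: [0.354, 0.611, -0.353, 0.614]
ft_force: [1.6, -1.1, 0.1]
grip_width: 0.0817
```

Call:
{"api": "play_rows", "payload": {
  "rows": "0 0 0 0 -30 0 0;0 0 0 0 -30 0 0;0 0 0 0 -20 0 0;0 0 0 0 0 0 0;0 0 0 0 0 0 0;0 0 0 0 0 0 0;0 0 0 0 0 0 0"
}}

```text
time: 19.1
position: [0.3949, 0.0094, 0.0651]
tool_rot: [0.354, 0.612, -0.354, 0.613]
ft_force: [0.1, -0.3, -0.3]
grip_width: 0.0871
```

```bash
python3 - <<'E'
from h import *
tq(); K,T=info("wrist"); kw=(K,T); np.savez("w16.npz",K=K,T=T)
im=imaging.camera("wrist"); cv2.imwrite("pics/w16.png",im); g=cv2.cvtColor(im,cv2.COLOR_BGR2GRAY)
th=.53; ex=np.array([np.cos(th),np.sin(th)]); ey=np.array([-ex[1],ex[0]])
for v in range(30,235,10):
    row=g[v,200:440]<80; x=np.flatnonzero(np.diff(np.r_[0,row,0])).reshape(-1,2)+200
    print(v,[[tuple((1e3*np.array([(ray("wrist",u-.5,v,.0175,kw)[:2]-S)@ex,(ray("wrist",u-.5,v,.0175,kw)[:2]-S)@ey])).round(1).tolist()) for u in q] for q in x if q[1]-q[0]>4])
E
```

```text
t 19.10 ph 0.5276 yaw 0.5224 r 0.2015 Trf 0.06 Mz 0.00 z 0.0651 w 0.0871 F tool [ 0.3 -0.   0.3]
30 [[(-79.1, 16.8), (-79.2, 12.0)], [(-79.2, 7.9), (-79.2, 4.9)], [(-79.2, 0.7), (-79.3, -5.9)], [(-79.3, -11.9), (-79.4, -17.9)]]
40 [[(-84.6, 17.0), (-84.6, 11.6)], [(-84.6, 7.9), (-84.7, 4.9)], [(-84.7, -2.9), (-84.8, -18.0)]]
50 [[(-90.1, 17.2), (-90.1, 11.1)], [(-90.2, 8.0), (-90.2, 4.4)], [(-90.3, -9.0), (-90.3, -17.5)]]
60 [[(-95.7, 16.7), (-95.8, 11.2)], [(-95.9, -3.5), (-95.9, -7.2)], [(-95.9, -8.4), (-96.0, -18.2)]]
70 [[(-101.4, 16.9), (-101.5, 11.3)], [(-101.6, -5.3), (-101.7, -17.7)]]
80 [[(-107.2, 16.4), (-107.3, 10.2)], [(-107.4, -10.9), (-107.5, -17.8)]]
90 [[(-113.1, 16.6), (-113.1, 9.7)], [(-113.3, -7.2), (-113.3, -17.9)]]
100 [[(-119.1, 16.1), (-119.1, 9.8)], [(-119.1, 7.3), (-119.2, 4.1)], [(-119.3, -8.5), (-119.3, -16.7)]]
110 [[(-125.3, -2.8), (-125.3, -6.7)], [(-125.3, -9.2), (-125.4, -21.3)]]
120 [[(-131.3, 15.1), (-131.4, 4.9)], [(-131.4, 0.4), (-131.5, -4.1)], [(-131.5, -8.6), (-131.6, -21.4)]]
130 [[(-137.6, 14.7), (-137.7, -0.9)], [(-137.8, -9.3), (-137.9, -21.6)]]
140 [[(-144.0, 7.6), (-144.1, 1.8)], [(-144.1, -9.3), (-144.2, -21.7)]]
150 [[(-150.5, 7.7), (-150.5, 2.5)], [(-150.6, -9.4), (-150.7, -21.2)]]
160 [[(-157.1, 7.8), (-157.1, 3.2)], [(-157.2, -9.4), (-157.3, -21.4)]]
170 [[(-163.9, -9.5), (-164.0, -21.5)]]
180 []
190 []
200 []
210 []
220 []
230 []
```

The handles are measured in the spindle frame. The moving handle's outer face is at y = -21.5 and the tail's face at +7.8, 29.3 mm over both, which matches the text. I position over the lever pinch.

Call:
{"api": "play_rows", "payload": {
  "rows": "-0.008 0 0 0 23.2 3.7 0;0 0 0 0 23.2 3.7 0;0 0 0 30 0 0 0;0 0 0 30 0 0 0.1;0 0 0 0 0 0 0.3;0 0 0 0 0 0 0.45;0 0 0 0 0 0 0.5;0 0 0 0 0 0 0.55",
  "squeeze": 5
}}

```text
time: 19.82
position: [0.4373, 0.0264, 0.0054]
tool_rot: [0.351, 0.614, -0.351, 0.614]
ft_force: [-0.5, 0.9, 0.8]
grip_width: 0.0619
```

Call:
{"api": "play_rows", "payload": {
  "rows": "0 0 0 0 0 0 0.6;0 0 0 0 0 0 0.6;0 0 0 0 0 0 0.6"
}}

```text
time: 20.07
position: [0.4375, 0.0261, 0.0057]
tool_rot: [0.352, 0.613, -0.352, 0.614]
ft_force: [-0.2, 0.6, 0.3]
grip_width: 0.042
```

```bash
python3 - <<'E'
from h import *
tq(); to(.4387,.0265,.005)
E
```

```text
t 20.07 ph 0.5720 yaw 0.5298 r 0.1564 Trf -0.09 Mz 0.00 z 0.0057 w 0.0420 F tool [-0.3  0.1 -0.6]
t 20.07 p [0.4375 0.0261 0.0057] yaw 0.5298 tilt [-1.     0.001  0.001] d [0.7 1.3 0.3] F [-0.2  0.6  0.3] M [0.03 0.   0.  ] w 0.042
```

Call:
{"api": "play_rows", "payload": {
  "rows": "0 0 0 0 0 0.3 0.64;0 0 0 0 0 0 0.67;0 0 0 0 0 0 0.68;0 0 0 0 0 0 0.68"
}}

```text
time: 20.4
position: [0.4381, 0.025, 0.0055]
tool_rot: [0.352, 0.613, -0.352, 0.614]
ft_force: [-1.1, -6.6, 2.5]
grip_width: 0.0298
```

```bash
python3 - <<'E'
from h import *
tq()
E
```

```text
t 20.40 ph 0.5803 yaw 0.5301 r 0.1566 Trf 0.77 Mz -0.03 z 0.0055 w 0.0298 F tool [-2.5 -4.2  5.2]
```

Call:
{"api": "play_rows", "payload": {
  "rows": "0 0 0 0 0 1 0.68;0 0 0 0 0 0 0.68;0 0 0 0 0 0 0.68"
}}

```text
time: 20.65
position: [0.4382, 0.0246, 0.0054]
tool_rot: [0.352, 0.613, -0.352, 0.614]
ft_force: [-0.8, -5.1, 5.1]
grip_width: 0.0291
```

```bash
python3 - <<'E'
from h import *
tq()
E
```

```text
t 20.65 ph 0.5826 yaw 0.5297 r 0.1566 Trf 0.60 Mz -0.07 z 0.0054 w 0.0291 F tool [-5.1 -3.3  4. ]
```

Call:
{"api": "play_rows", "payload": {
  "rows": "0 0 0 0 0 2 0.7;0 0 0 0 0 2.3 0.73;0 0 0 0 0 1 0.73",
  "squeeze": 20
}}

```text
time: 20.9
position: [0.4389, 0.0213, 0.0053]
tool_rot: [0.351, 0.615, -0.352, 0.612]
ft_force: [-2.1, 3.9, 6.9]
grip_width: 0.0243
```

```bash
python3 - <<'E'
from h import *
tq()
E
```

```text
t 20.90 ph 0.6027 yaw 0.5305 r 0.1579 Trf -0.69 Mz 0.29 z 0.0053 w 0.0243 F tool [-6.9  0.2 -4.4]
```

Call:
{"api": "play_rows", "payload": {
  "rows": "0 0 0 0 0 0.3 0.76;0 0 0 0 0 1.2 0.79"
}}

```text
time: 21.07
position: [0.4393, 0.02, 0.0053]
tool_rot: [0.35, 0.615, -0.351, 0.613]
ft_force: [-4.0, 0.2, 7.7]
grip_width: 0.0225
```

```bash
python3 - <<'E'
from h import *
tq()
E
```

```text
t 21.07 ph 0.6105 yaw 0.5328 r 0.1583 Trf -0.39 Mz 0.46 z 0.0053 w 0.0225 F tool [-7.7 -3.3 -2.2]
```

Call:
{"api": "play_rows", "payload": {
  "rows": "0 0 0 0 0 1.5 0.82;0 0 0 0 0 1.5 0.84"
}}

```text
time: 21.23
position: [0.44, 0.0174, 0.0053]
tool_rot: [0.35, 0.616, -0.351, 0.612]
ft_force: [-4.7, -1.1, 8.6]
grip_width: 0.0199
```

```bash
python3 - <<'E'
from h import *
tq()
E
```

```text
t 21.23 ph 0.6268 yaw 0.5340 r 0.1593 Trf -0.30 Mz 0.59 z 0.0053 w 0.0199 F tool [-8.6 -4.6 -1.5]
```

Call:
{"api": "play_rows", "payload": {
  "rows": "-0.03 0 0 0 0 1.8 0.86;-0.03 0 0 0 0 1.8 0.88;-0.02 0 0 0 0 1 0.88",
  "squeeze": 25
}}

```text
time: 21.48
position: [0.4424, 0.0128, 0.0052]
tool_rot: [0.325, 0.63, -0.327, 0.626]
ft_force: [-3.9, -5.4, 7.4]
grip_width: 0.0167
```

```bash
python3 - <<'E'
from h import *
tq()
E
```

```text
t 21.48 ph 0.6584 yaw 0.6130 r 0.1601 Trf 0.30 Mz 0.08 z 0.0052 w 0.0167 F tool [-7.3 -6.3  2.1]
```

Call:
{"api": "play_rows", "payload": {
  "rows": "-0.03 0 0 0 -0.5 3 0.88;-0.03 0 0 0 -0.3 4 0.88;-0.03 0 0 0 0 4 0.88"
}}

```text
time: 21.73
position: [0.4492, 0.0034, 0.0052]
tool_rot: [0.296, 0.643, -0.297, 0.64]
ft_force: [-2.7, 1.4, 7.0]
grip_width: 0.0167
```

```bash
python3 - <<'E'
from h import *
tq()
E
```

```text
t 21.73 ph 0.7306 yaw 0.7046 r 0.1609 Trf -0.46 Mz 0.70 z 0.0052 w 0.0167 F tool [-7.  -1.1 -2.9]
```

Call:
{"api": "play_rows", "payload": {
  "rows": "-0.05 0 0 0 0 3 0.88;-0.05 0 0 0 0 4 0.88;-0.04 0 0 0 0 4 0.88"
}}

```text
time: 21.98
position: [0.4535, -0.0021, 0.0052]
tool_rot: [0.252, 0.665, -0.252, 0.657]
ft_force: [-6.6, 8.0, 11.1]
grip_width: 0.016
```

```bash
python3 - <<'E'
from h import *
tq()
E
```

```text
t 21.98 ph 0.7740 yaw 0.8429 r 0.1616 Trf -1.66 Mz 0.16 z 0.0052 w 0.0160 F tool [-11.    1.5 -10.3]
```

The side load jumped, so I open the fingers at once and check.

Call:
{"api": "play_rows", "payload": {
  "rows": "0 0 0 0 0 -2 0.7;0 0 0 0 0 0 0.4;0 0 0 0 0 0 0;0 0 0 0 0 0 0;0 0 0 0 0 0 0;0 0 0 0 0 0 0;0 0 0 0 0 0 0"
}}

```text
time: 22.57
position: [0.4582, -0.0036, 0.0051]
tool_rot: [0.253, 0.66, -0.253, 0.661]
ft_force: [-0.2, 0.7, -0.1]
grip_width: 0.0545
```

```bash
python3 - <<'E'
from h import *
tq(); K,T=info("wrist"); kw=(K,T); np.savez("w17.npz",K=K,T=T)
im=imaging.camera("wrist"); cv2.imwrite("pics/w17.png",im); g=cv2.cvtColor(im,cv2.COLOR_BGR2GRAY)
h=cv2.cvtColor(im,cv2.COLOR_BGR2HSV); m=cv2.inRange(h,(8,90,80),(30,255,255))[:235]
n_,l,s,c=cv2.connectedComponentsWithStats(m); print([(a.tolist(),b.round(1).tolist()) for a,b in zip(s[1:],c[1:]) if a[4]>30])
th=.53; ex=np.array([np.cos(th),np.sin(th)]); ey=np.array([-ex[1],ex[0]])
for v in range(2,240,12):
    row=g[v,100:540]<80; x=np.flatnonzero(np.diff(np.r_[0,row,0])).reshape(-1,2)+100
    print(v,[(q.tolist(),[tuple((1e3*np.array([(ray("wrist",u-.5,v,.0175,kw)[:2]-S)@ex,(ray("wrist",u-.5,v,.0175,kw)[:2]-S)@ey])).round(0).tolist()) for u in q]) for q in x if q[1]-q[0]>5])
E
```

```text
t 22.57 ph 0.8016 yaw 0.8397 r 0.1593 Trf -0.10 Mz -0.00 z 0.0051 w 0.0545 F tool [ 0.   0.4 -0.6]
[]
2 [([262, 269], [(-47.0, 17.0), (-46.0, 14.0)]), ([277, 288], [(-45.0, 11.0), (-44.0, 7.0)]), ([292, 306], [(-44.0, 5.0), (-42.0, -1.0)])]
14 [([258, 268], [(-52.0, 17.0), (-51.0, 13.0)])]
26 [([254, 263], [(-57.0, 18.0), (-56.0, 14.0)])]
38 [([249, 259], [(-62.0, 19.0), (-61.0, 15.0)])]
50 [([245, 254], [(-67.0, 19.0), (-66.0, 16.0)])]
62 [([214, 227], [(-76.0, 31.0), (-74.0, 26.0)]), ([240, 250], [(-73.0, 20.0), (-71.0, 16.0)])]
74 [([210, 246], [(-82.0, 32.0), (-77.0, 16.0)])]
86 [([206, 241], [(-87.0, 32.0), (-82.0, 17.0)])]
98 [([201, 237], [(-93.0, 33.0), (-88.0, 18.0)])]
110 [([197, 232], [(-98.0, 34.0), (-93.0, 19.0)]), ([295, 311], [(-85.0, -9.0), (-82.0, -15.0)])]
122 [([193, 228], [(-104.0, 34.0), (-99.0, 19.0)]), ([325, 332], [(-86.0, -23.0), (-85.0, -26.0)])]
134 [([189, 219], [(-110.0, 35.0), (-106.0, 22.0)]), ([295, 315], [(-95.0, -12.0), (-92.0, -20.0)]), ([318, 332], [(-92.0, -22.0), (-90.0, -28.0)])]
146 [([186, 213], [(-116.0, 35.0), (-112.0, 23.0)]), ([299, 332], [(-100.0, -15.0), (-95.0, -30.0)])]
158 [([202, 210], [(-119.0, 27.0), (-118.0, 23.0)]), ([310, 332], [(-103.0, -22.0), (-100.0, -31.0)])]
170 [([181, 205], [(-128.0, 35.0), (-124.0, 24.0)]), ([320, 332], [(-107.0, -28.0), (-106.0, -33.0)])]
182 [([183, 201], [(-133.0, 33.0), (-130.0, 25.0)]), ([322, 333], [(-113.0, -31.0), (-111.0, -36.0)])]
194 [([322, 333], [(-118.0, -32.0), (-117.0, -37.0)])]
206 [([291, 297], [(-129.0, -20.0), (-128.0, -23.0)]), ([321, 333], [(-124.0, -34.0), (-123.0, -39.0)])]
218 [([285, 293], [(-136.0, -19.0), (-134.0, -22.0)]), ([321, 333], [(-130.0, -36.0), (-128.0, -41.0)])]
230 [([278, 288], [(-143.0, -17.0), (-141.0, -22.0)]), ([310, 333], [(-138.0, -32.0), (-134.0, -43.0)])]
```

Call:
{"api": "play_rows", "payload": {
  "rows": "0 0 0 0 0 0 0;0 0 0 0 0 0 0;0 0 0 -20 0 0 0;0 0 0 -40 0 0 0;0 0 0 -40 0 0 0;0 0 0 -30 -20 0 0;0 0 0 0 0 0 0;0 0 0 0 0 0 0"
}}

```text
time: 23.28
position: [0.4446, -0.0188, 0.1368]
tool_rot: [0.253, 0.659, -0.253, 0.662]
ft_force: [0.6, 0.4, 0.2]
grip_width: 0.0871
```

Call:
{"api": "play_rows", "payload": {
  "rows": "0 0 0 0 -20 0 0;0 0 0 0 0 0 0;0 0 0 0 0 0 0;0 0 0 0 0 0 0"
}}

```text
time: 23.62
position: [0.4304, -0.0327, 0.1342]
tool_rot: [0.253, 0.661, -0.253, 0.66]
ft_force: [-0.1, -0.5, -0.2]
grip_width: 0.0869
```

```bash
python3 - <<'E'
from h import *
tq(); K,T=info("wrist"); kw=(K,T); np.savez("w18.npz",K=K,T=T)
im=imaging.camera("wrist"); cv2.imwrite("pics/w18.png",im); g=cv2.cvtColor(im,cv2.COLOR_BGR2GRAY)
cv2.imwrite("pics/c18.png",cv2.resize(im[:240,140:500],None,fx=2,fy=2))
h=cv2.cvtColor(im,cv2.COLOR_BGR2HSV); m=cv2.inRange(h,(8,90,80),(30,255,255))[:235]
n_,l,s,c=cv2.connectedComponentsWithStats(m); print([(a.tolist(),b.round(1).tolist()) for a,b in zip(s[1:],c[1:]) if a[4]>30])
# bright top-face rect
m=cv2.inRange(h,(8,90,150),(30,255,255))[:235]; n_,l,s,c=cv2.connectedComponentsWithStats(m)
k=1+np.argmax(s[1:,4]); ys,xs=np.nonzero(l==k); b=cv2.boxPoints(cv2.minAreaRect(np.float32(np.c_[xs,ys]))); print(s[k],b.round(1).tolist())
w=[ray("wrist",*q,.024,kw)[:2] for q in b]; print([ (round(float(np.linalg.norm(w[(i+1)%4]-w[i])),4),round(float(np.arctan2(*(w[(i+1)%4]-w[i])[::-1])),3)) for i in range(4)],np.mean(w,0))
E
```

```text
t 23.62 ph 0.8027 yaw 0.8392 r 0.1995 Trf 0.05 Mz 0.02 z 0.1342 w 0.0869 F tool [ 0.2 -0.5  0.3]
[([29, 0, 76, 19, 966], [67.8, 6.9])]
[ 29   0  27   8 154] [[29.0, 0.0], [55.0, 0.0], [55.0, 7.0], [29.0, 7.0]]
[(0.0198, -0.732), (0.0048, -2.519), (0.0199, 2.41), (0.0049, 0.601)] [0.37658254 0.22425653]
```

Call:
{"api": "play_rows", "payload": {
  "rows": "0 0 0 0 30 0 0;0 0 0 0 35 0 0;0 0 0 0 35 0 0;0 0 0 0 0 0 0;0 0 0 0 0 0 0;0 0 0 0 0 0 0;0 0 0 0 0 0 0"
}}

```text
time: 24.25
position: [0.4959, 0.0412, 0.1346]
tool_rot: [0.253, 0.661, -0.253, 0.66]
ft_force: [-0.2, 0.1, 0.4]
grip_width: 0.0873
```

```bash
cat > sp.py <<'E'
from h import *
tq(); K,T=info("wrist"); kw=(K,T); np.savez("wl.npz",K=K,T=T)
im=imaging.camera("wrist"); cv2.imwrite("pics/wl.png",im)
u,v=proj("wrist",[.569,.1108,.024],kw); print("S at",u,v)
h=cv2.cvtColor(im,cv2.COLOR_BGR2HSV); m=cv2.inRange(h,(8,90,60),(30,255,255)); u,v=int(u),int(v)
y0,x0=max(v-30,0),u-30
b=m[y0:v+30,x0:u+30]; n_,l,s,c=cv2.connectedComponentsWithStats(b); print(s[1:].tolist())
hh=h[y0:v+30,x0:u+30]
for r in range(0,b.shape[0],1):
    print("".join("%x"%(hh[r,i,2]//16) if b[r,i] else "." for i in range(b.shape[1])))
print(x0,y0)
E
python3 sp.py
```

```text
t 24.25 ph 0.7609 yaw 0.8395 r 0.1009 Trf -0.02 Mz 0.03 z 0.1346 w 0.0873 F tool [-0.4 -0.1 -0.2]
S at 329.2199003735799 79.7617880599185
[[17, 18, 27, 31, 515]]
............................................................
............................................................
............................................................
............................................................
............................................................
............................................................
............................................................
............................................................
............................................................
............................................................
............................................................
............................................................
............................................................
............................................................
............................................................
.......................
[... 2028 characters left out ...]
......................
............................................................
............................................................
............................................................
............................................................
............................................................
............................................................
............................................................
............................................................
............................................................
............................................................
............................................................
299 49
```

Call:
{"api": "play_rows", "payload": {
  "rows": "0.087 0 0 0 0 0 0;0.087 0 0 0 0 0 0;0.086 0 0 0 0 0 0;0 0 0 30 0 -9 0;0 0 0 30 0 -9 0;0 0 0 28 0 0 0;0 0 0 0 0 0 0;0 0 0 0 0 0 0"
}}

```text
time: 24.97
position: [0.486, 0.0559, 0.0464]
tool_rot: [0.336, 0.623, -0.337, 0.621]
ft_force: [0.0, 0.2, -0.2]
grip_width: 0.0872
```

Call:
{"api": "play_rows", "payload": {
  "rows": "0 0 0 0 0 0 0;0 0 0 0 0 0 0;0 0 0 0 0 0 0"
}}

```text
time: 25.22
position: [0.4888, 0.056, 0.0488]
tool_rot: [0.337, 0.621, -0.336, 0.623]
ft_force: [-0.7, 0.3, 0.8]
grip_width: 0.0869
```

```bash
python3 sp.py | cut -c1-62; python3 - <<'E'
from h import *
f=np.load("wl.npz"); kw=(f["K"],f["T"]); im=cv2.imread("pics/wl.png"); g=cv2.cvtColor(im,cv2.COLOR_BGR2GRAY)
segs=cv2.createLineSegmentDetector().detect(g[:240])[0][:,0]
for s in segs:
    L=np.hypot(s[2]-s[0],s[3]-s[1])
    if L<12: continue
    a,b=ray("wrist",s[0],s[1],.019,kw)[:2],ray("wrist",s[2],s[3],.019,kw)[:2]
    if np.linalg.norm((a+b)/2-S)<.2 and s[0]>150 and s[0]<500:
        d=b-a; an=np.arctan2(d[1],d[0]); an=(an+np.pi/2)%np.pi-np.pi/2
        print(s.round(0).tolist(),"len %.3f ang %.3f"%(np.linalg.norm(d),an))
E
```

```text
t 25.22 ph 0.5989 yaw 0.5793 r 0.0972 Trf -0.06 Mz 0.02 z 0.04
S at 316.93214029190125 70.17605292508503
[[15, 13, 34, 44, 1100]]
............................................................
............................................................
............................................................
............................................................
............................................................
............................................................
............................................................
............................................................
............................................................
............................................................
............................................................
............................................................
............................................................
...........................98789bb..........................
.......................bccccccdddddddddd....................
......................9cddddddddcccdddddc..............
[... 4423 characters left out ...]
len 0.009 ang -1.344
[301.0, 67.0, 303.0, 54.0] len 0.007 ang 0.422
[318.0, 113.0, 323.0, 95.0] len 0.010 ang 0.279
[483.0, 1.0, 460.0, 3.0] len 0.012 ang -0.914
[279.0, 196.0, 285.0, 151.0] len 0.028 ang 0.415
[286.0, 147.0, 273.0, 146.0] len 0.008 ang -1.048
[297.0, 106.0, 279.0, 105.0] len 0.010 ang -1.058
[309.0, 205.0, 291.0, 223.0] len 0.017 ang -0.163
[324.0, 34.0, 304.0, 37.0] len 0.011 ang -0.883
[337.0, 63.0, 323.0, 102.0] len 0.022 ang 0.236
[434.0, 10.0, 440.0, 23.0] len 0.008 ang 1.114
[298.0, 224.0, 311.0, 210.0] len 0.013 ang -0.169
[270.0, 151.0, 265.0, 193.0] len 0.027 ang 0.408
[440.0, 25.0, 455.0, 35.0] len 0.010 ang -1.554
[228.0, 152.0, 235.0, 141.0] len 0.008 ang -0.006
```

```bash
python3 - <<'E'
from h import *
T0=None
for n in ("w13","wl"):
    f=np.load(n+".npz"); kw=(f["K"],f["T"]); im=cv2.imread(f"pics/{n}.png"); g=cv2.cvtColor(im,cv2.COLOR_BGR2GRAY)
    h=cv2.cvtColor(im,cv2.COLOR_BGR2HSV); u,v=[int(x) for x in proj("wrist",[.569,.1108,.024],kw)]
    m=np.zeros_like(g); y0=max(v-30,0); m[y0:v+28,u-30:u+30]=cv2.inRange(h,(8,90,176 if n=="wl" else 150),(30,255,255))[y0:v+28,u-30:u+30]
    L=[];Rr=[]
    for r in range(v-18,v+14):
        x=np.flatnonzero(m[r]); 
        if n=="wl": # top-face: brightest plateau
            x=np.flatnonzero((h[r,u-30:u+30,2]>=200)&(m[r,u-30:u+30]>0))+u-30
            x=x[abs(x-u)<13]
        if len(x)>8: L.append((x[0],r));Rr.append((x[-1],r))
    for E in (L,Rr):
        E=np.array(E,float); p=np.polyfit(E[:,1],E[:,0],1); keep=abs(np.polyval(p,E[:,1])-E[:,0])<1.2; p=np.polyfit(E[keep,1],E[keep,0],1)
        a,b=[ray("wrist",np.polyval(p,r),r,.024,kw)[:2] for r in (v-18,v+14)]; d=a-b; print(n,"tang edge",np.arctan2(d[1],d[0]).round(4),keep.sum())
f=np.load("wl.npz"); kw=(f["K"],f["T"])
P=lambda u,v,z:ray("wrist",u,v,z,kw)[:2]
th=.407; ex=np.array([np.cos(th),np.sin(th)]); ey=np.array([-ex[1],ex[0]])
for nm,q in dict(fho=(255,238,.018),fho2=(268,144,.018),fh3=(270,151,.018),jawLbase=(282,93,.0145),jawLtip=(289,42,.0145),mjL=(323,102,.0145),mjtip=(337,63,.0145),mho=(358,239,.018),headtop=(288,105,.018),ftipR=(305,40,.0145)).items():
    w=P(*q); print(nm,w.round(4),(1e3*np.array([(w-S)@ex,(w-S)@ey])).round(1))
E
```

```text
w13 tang edge 0.6062 32
w13 tang edge 0.6053 32
wl tang edge 0.5855 30
wl tang edge 0.5472 22
fho [0.4621 0.0892] [-106.7   22.5]
fho2 [0.5188 0.1132] [-45.1  22.1]
fh3 [0.5159 0.11  ] [-49.1  20.3]
jawLbase [0.5483 0.1218] [-14.7  18.3]
jawLtip [0.5738 0.1328] [13.1 18.3]
mjL [0.5573 0.0988] [-15.5  -6.3]
mjtip [0.5795 0.1039] [  7.  -10.5]
mho [0.4983 0.0325] [-95.9 -43.9]
headtop [0.5445 0.115 ] [-20.8  13.5]
ftipR [0.5796 0.1258] [15.7  9.6]
```

The tang angle now (about 0.57–0.62) matches the shut reading (0.605), and the pliers are open with a wedge of 0.44. Next I grip the head as before, then draw off.

Call:
{"api": "play_rows", "payload": {
  "rows": "0.047 0 0 0 0 0 0;0 0 0 0 30 -7.1 0;0 0 0 0 30.1 -7.2 0;0 0 0 0 0 0 0;0 0 0 20 0 0 0;0 0 0 23.2 0 0 0;0 0 0 0 0 0 0.2;0 0 0 0 0 0 0.4",
  "squeeze": 10
}}

```text
time: 25.93
position: [0.5311, 0.0992, 0.0038]
tool_rot: [0.35, 0.615, -0.351, 0.613]
ft_force: [0.2, 0.6, -0.0]
grip_width: 0.0799
```

Call:
{"api": "play_rows", "payload": {
  "rows": "0 0 0 0 0 0 0.5;0 0 0 0 0 0 0.6;0 0 0 0 0 0 0.7;0 0 0 0 0 0 0.7;0 0 0 0 0 0 0.7;0 0 0 0 0 0 0.7;0 0 0 0 0 0 0.7;0 0 0 0 0 0 0.7"
}}

```text
time: 26.6
position: [0.5331, 0.0984, 0.0045]
tool_rot: [0.351, 0.613, -0.351, 0.615]
ft_force: [0.5, -5.1, 2.6]
grip_width: 0.0409
```

```bash
python3 - <<'E'
from h import *
tq(); to(.5334,.0988,.0055)
E
```

```text
t 26.60 ph 0.3326 yaw 0.5328 r 0.0380 Trf 0.19 Mz -0.06 z 0.0045 w 0.0409 F tool [-2.6 -2.1  4.6]
t 26.6 p [0.5331 0.0984 0.0045] yaw 0.5328 tilt [-1.     0.001  0.002] d [-1.   0.5 -0.2] F [ 0.5 -5.1  2.6] M [-0.98 -0.16 -0.06] w 0.0409
```

Call:
{"api": "play_rows", "payload": {
  "rows": "0 0 0 0 0 0.8 0.75;0 0 0 0 -3 0 0.75;0 0 0 0 -7 -0.9 0.75;0 0 0 0 -10 -1.3 0.75;0 0 0 0 -12 -1.5 0.75;0 0 0 0 -12 -1.5 0.75;0 0 0 0 -12 -1.5 0.75;0 0 0 0 -10 -1.3 0.75",
  "squeeze": 13
}}

```text
time: 27.27
position: [0.4734, 0.0721, 0.0045]
tool_rot: [0.352, 0.612, -0.35, 0.616]
ft_force: [5.2, 2.3, 2.4]
grip_width: 0.0407
```

Call:
{"api": "play_rows", "payload": {
  "rows": "0 0 0 0 -8 -1 0.75;0 0 0 0 0 0 0.75;0 0 0 0 0 0 0.75;0 0 0 0 0 0 0.75"
}}

```text
time: 27.6
position: [0.4636, 0.0685, 0.0043]
tool_rot: [0.35, 0.614, -0.351, 0.614]
ft_force: [1.6, -2.6, 7.1]
grip_width: 0.0407
```

```bash
python3 sp.py | cut -c1-62; python3 - <<'E'
from h import *
f=np.load("wl.npz"); kw=(f["K"],f["T"]); im=cv2.imread("pics/wl.png"); g=cv2.cvtColor(im,cv2.COLOR_BGR2GRAY)
segs=cv2.createLineSegmentDetector().detect(g[:240])[0][:,0]
for s in segs:
    u=proj("wrist",[.569,.1108,.024],kw); mid=(s[:2]+s[2:])/2
    if np.linalg.norm(mid-u)<28 and np.hypot(*(s[2:]-s[:2]))>10:
        a,b=[ray("wrist",*q,.024,kw)[:2] for q in (s[:2],s[2:])]; d=b-a; print(s.round(1).tolist(),round(float((np.arctan2(d[1],d[0])+np.pi/2)%np.pi-np.pi/2),3))
for v in range(80,235,15):
    x=np.flatnonzero(np.diff(np.r_[0,g[v,200:440]<80,0])).reshape(-1,2)+200; print(v,[q.tolist() for q in x if q[1]-q[0]>4])
E
```

```text
t 27.60 ph 0.3820 yaw 0.5336 r 0.1136 Trf 0.34 Mz 0.02 z 0.004
S at 364.41267854900747 14.367044992896732
[[0, 0, 17, 44, 582], [18, 0, 35, 44, 1354]]
..............974.8deeeeeeeeeeeeeeeeeeeeeed.................
............99974.8deeeeeeeeeeeeeeeeeeeeeee.................
...........99986..8deeeeeeeeeeeeeeeeeeeeeee.................
.........9999985..8deeeeeeeeeeeeeeeeeeeeeee.................
........99999974..7deeeeeeeeeeeeeeeeeeeeeeee................
.......99999996...7deeeeeeeeeeeeeeeeeeeeeeeee...............
.......99999995...7deeeeeeeeeeeeeeeeeeeeeeeeee..............
......999999974...7deeeeeeeeeeeeeeeeeeeeeeeeee..............
.....9999999974...6ceeeeeeeeeeeeeeeeeeeeeeeeeee.............
....99999999974...6ceeeeeeeeeeeeeeeeeeeeeeeeeeee............
....99999999974...6ceeeeeeeeeeeeeeeeeeeeeeeeeeee............
...999999999974...6ceeeeeeeeeeeeeeeeeeeeeeeeeeeee...........
...999999999974...5beeeeeeeeeeeeeeeeeeeeeeeeeeeee...........
..9999999999974...5beeeeeeeeeeeeeeeeeeeeeeeeeeeeee..........
..9999999999985...4aeeeeeeeeeeeeeeeeeeeeeeeeeeeeee..........
.99999999999985...4aeeeeeeeeeeeeee
[... 1754 characters left out ...]
35156, 0.6000000238418579, 353.6000061035156, 43.099998474121094] 0.601
[355.3999938964844, 40.29999923706055, 375.70001220703125, 38.0] -0.934
[348.1000061035156, 49.29999923706055, 347.5, 0.6000000238418579] 0.572
[386.1000061035156, 18.100000381469727, 385.20001220703125, 35.70000076293945] 0.53
[376.5, 0.800000011920929, 386.0, 18.5] 1.116
[378.29998779296875, 18.100000381469727, 377.70001220703125, 38.099998474121094] 0.553
[375.6000061035156, 34.400001525878906, 375.6000061035156, 16.899999618530273] 0.583
80 []
95 []
110 []
125 []
140 []
155 [[304, 323]]
170 [[301, 321]]
185 [[300, 319], [351, 373]]
200 [[297, 317], [346, 367]]
215 [[295, 315], [341, 361]]
230 [[292, 324], [334, 356]]
```

The pliers are drawn off, and the tang edges read 0.58–0.60 against 0.605 when shut. Because of the side-load spike I'll confirm with a light finger nip on the tang. At 35 N squeeze its couple stays well below the crush torque.

Call:
{"api": "play_rows", "payload": {
  "rows": "0 0 0 0 0 0 0.4;0 0 0 0 0 0 0.1;0 0 0 0 0 0 0;0 0 0 0 0 0 0;0 0 0 -20 0 0 0;0 0 0 -30 0 0 0;-0.066 0 0 0 0 0 0;0 0 0 0 30 7 0"
}}

```text
time: 28.32
position: [0.4852, 0.0797, 0.0543]
tool_rot: [0.328, 0.629, -0.332, 0.622]
ft_force: [-0.3, 0.4, -0.6]
grip_width: 0.0836
```

Call:
{"api": "play_rows", "payload": {
  "rows": "0 0 0 0 40 9 0.1;0 0 0 0 40.6 8.6 0.3;0 0 0 0 0 0 0.4;0 0 0 0 0 0 0.5;0 0 0 0 0 0 0.5;0 0 0 0 0 0 0.5"
}}

```text
time: 28.82
position: [0.5665, 0.1107, 0.0531]
tool_rot: [0.33, 0.627, -0.331, 0.624]
ft_force: [-0.6, 0.1, -0.6]
grip_width: 0.0548
```

```bash
python3 - <<'E'
from h import *
to(.5688,.1107,.009)
E
```

```text
t 28.82 p [0.5665 0.1107 0.0531] yaw 0.5987 tilt [-1.    -0.004 -0.003] d [44.1  2.1  1.4] F [-0.6  0.1 -0.6] M [-0.05  0.02  0.03] w 0.0548
```

Call:
{"api": "play_rows", "payload": {
  "rows": "0 0 0 0 1.9 1.3 0.5;0 0 0 20 0 0 0.6;0 0 0 23.5 0 0 0.6;0 0 0 0 0 0 0.75;0 0 0 0 0 0 0.95;0 0 0 0 0 0 0.95;0 0 0 0 0 0 0.95;0 0 0 0 0 0 0.95",
  "squeeze": 10
}}

```text
time: 29.48
position: [0.5722, 0.1109, 0.0117]
tool_rot: [0.331, 0.625, -0.33, 0.626]
ft_force: [-2.9, 6.1, 2.5]
grip_width: 0.0103
```

Call:
{"api": "play_rows", "payload": {
  "rows": "0 0 0 0 0 0 0.95;0 0 0 0 0 0 0.95;0 0 0 0 0 0 0.95;0 0 0 0 0 0 0.95",
  "squeeze": 35
}}

```text
time: 29.82
position: [0.5721, 0.111, 0.0116]
tool_rot: [0.33, 0.625, -0.33, 0.626]
ft_force: [-0.7, -0.1, 5.4]
grip_width: 0.0096
```

```bash
python3 - <<'E'
from h import *
to(.5688,.1107,.009)
E
```

```text
t 29.82 p [0.5721 0.111  0.0116] yaw 0.5991 tilt [-1.     0.001  0.001] d [ 2.6 -2.9 -1.7] F [-0.7 -0.1  5.4] M [0.14 0.18 0.03] w 0.0096
```

Call:
{"api": "play_rows", "payload": {
  "rows": "0.01 0 0 0 0 0 0.95;0.01 0 0 0 0 0 0.95;0 0 0 0 0 0 0.95"
}}

```text
time: 30.07
position: [0.5722, 0.1109, 0.0116]
tool_rot: [0.336, 0.621, -0.336, 0.623]
ft_force: [-1.0, 0.6, 6.5]
grip_width: 0.0092
```

```bash
python3 - <<'E'
from h import *
to(.5688,.1107,.009)
E
```

```text
t 30.07 p [0.5722 0.1109 0.0116] yaw 0.5798 tilt [-1.     0.001  0.001] d [ 2.6 -3.  -1.7] F [-1.   0.6  6.5] M [0.14 0.16 0.28] w 0.0092
```

Call:
{"api": "play_rows", "payload": {
  "rows": "0.01 0 0 0 0 0 0.95;0.01 0 0 0 0 0 0.95;0 0 0 0 0 0 0.95"
}}

```text
time: 30.32
position: [0.5722, 0.1109, 0.0116]
tool_rot: [0.342, 0.618, -0.342, 0.619]
ft_force: [-1.2, 0.5, 6.5]
grip_width: 0.0094
```

```bash
python3 - <<'E'
from h import *
to(.5688,.1107,.009)
E
```

```text
t 30.32 p [0.5722 0.1109 0.0116] yaw 0.5605 tilt [-1.     0.001  0.001] d [ 2.6 -3.  -1.7] F [-1.2  0.5  6.5] M [0.07 0.14 0.33] w 0.0094
```

Call:
{"api": "play_rows", "payload": {
  "rows": "0.01 0 0 0 0 0 0.95;0.01 0 0 0 0 0 0.95;0 0 0 0 0 0 0.95"
}}

```text
time: 30.57
position: [0.5722, 0.1109, 0.0116]
tool_rot: [0.348, 0.615, -0.348, 0.616]
ft_force: [0.1, 0.6, 6.8]
grip_width: 0.0098
```

```bash
python3 - <<'E'
from h import *
to(.5688,.1107,.009)
K,T=info("wrist"); np.savez("wn.npz",K=K,T=T)
E
```

```text
t 30.57 p [0.5722 0.1109 0.0116] yaw 0.5411 tilt [-1.     0.001  0.002] d [ 2.6 -3.  -1.7] F [0.1 0.6 6.8] M [0.13 0.15 0.5 ] w 0.0098
```

Call:
{"api": "play_rows", "payload": {
  "rows": "0.01 0 0 0 0 0 0.95;0.01 0 0 0 0 0 0.95;0 0 0 0 0 0 0.95"
}}

```text
time: 30.82
position: [0.5723, 0.1108, 0.0116]
tool_rot: [0.354, 0.611, -0.354, 0.613]
ft_force: [-0.6, 0.1, 6.0]
grip_width: 0.0095
```

```bash
python3 - <<'E'
from h import *
to(.5688,.1107,.009)
E
```

```text
t 30.82 p [0.5723 0.1108 0.0116] yaw 0.5214 tilt [-1.     0.001  0.002] d [ 2.6 -3.  -1.6] F [-0.6  0.1  6. ] M [0.14 0.08 0.5 ] w 0.0095
```

Torque builds to 0.5 N m over 0.08 rad of twist with a flush grip at 9.5 mm, so the spindle has not loosened. I let go, lift clear, check, and hand in.

Call:
{"api": "play_rows", "payload": {
  "rows": "0 0 0 0 0 0 0.8;0 0 0 0 0 0 0.6;0 0 0 0 0 0 0.6;0 0 0 0 0 0 0.6;0 0 0 -15 0 0 0.6;0 0 0 -30 0 0 0.6;0 0 0 -35 -30 0 0.6;0 0 0 -35 -35 0 0.6"
}}

```text
time: 31.48
position: [0.5234, 0.0827, 0.1173]
tool_rot: [0.355, 0.611, -0.354, 0.612]
ft_force: [0.1, -0.1, 0.3]
grip_width: 0.0345
```

Call:
{"api": "play_rows", "payload": {
  "rows": "0 0 0 -20 -35 0 0.6;0 0 0 0 0 0 0.6;0 0 0 0 0 0 0.6;0 0 0 0 0 0 0.6;0 0 0 0 0 0 0.6"
}}

```text
time: 31.9
position: [0.493, 0.0655, 0.136]
tool_rot: [0.355, 0.611, -0.355, 0.612]
ft_force: [-0.8, 0.1, 0.2]
grip_width: 0.0347
```

```bash
python3 sp.py | head -3 | cut -c1-120; python3 - <<'E'
from h import *
f=np.load("wl.npz"); kw=(f["K"],f["T"]); im=cv2.imread("pics/wl.png"); g=cv2.cvtColor(im,cv2.COLOR_BGR2GRAY)
u=proj("wrist",[.569,.1108,.024],kw)
for s in cv2.createLineSegmentDetector().detect(g[:240])[0][:,0]:
    mid=(s[:2]+s[2:])/2; L=np.hypot(*(s[2:]-s[:2])); near=np.linalg.norm(mid-u)<20 and L>8
    if near or (L>22 and 200<mid[0]<440):
        a,b=[ray("wrist",*q,.024 if near else .0165,kw)[:2] for q in (s[:2],s[2:])]; d=b-a
        print("tang" if near else "other",s.round(0).tolist(),((a+b)/2).round(3),round(float((np.arctan2(d[1],d[0])+np.pi/2)%np.pi-np.pi/2),3))
E
```

```text
t 31.90 ph 0.5369 yaw 0.5188 r 0.0885 Trf -0.05 Mz -0.02 z 0.1360 w 0.0347 F tool [-0.2 -0.6 -0.5]
S at 317.84652383476237 95.36589907115167
[[18, 17, 27, 30, 641]]
other [318.0, 213.0, 326.0, 239.0] [0.47  0.049] 0.809
other [329.0, 175.0, 318.0, 213.0] [0.497 0.064] 0.255
other [390.0, 38.0, 397.0, 16.0] [0.645 0.084] 0.236
other [440.0, 56.0, 418.0, 68.0] [0.637 0.044] -0.598
other [407.0, 6.0, 429.0, 3.0] [0.667 0.076] -0.924
tang [314.0, 80.0, 329.0, 85.0] [0.579 0.113] -1.371
tang [311.0, 86.0, 312.0, 94.0] [0.57  0.117] 0.586
tang [323.0, 111.0, 314.0, 110.0] [0.559 0.104] -1.163
other [440.0, 36.0, 413.0, 42.0] [0.65  0.056] -0.842
tang [329.0, 86.0, 333.0, 98.0] [0.577 0.103] 0.808
tang [331.0, 105.0, 322.0, 113.0] [0.563 0.099] -0.322
tang [304.0, 103.0, 305.0, 88.0] [0.563 0.12 ] 0.412
other [320.0, 176.0, 312.0, 202.0] [0.498 0.072] 0.229
```

```bash
python3 -c "
from rig import robot
print(robot.hand_in())"
```

```text
the job is handed in; nothing more can be done
None
```

I closed the valve with the large pliers, took them off and handed the job in. The interface gave no verdict, and two of my checks were less clear-cut than I would like.

**What I did**
- I slid the pliers along the counter onto the brass spindle and squeezed the handles until they locked. They measured 38.9 mm over both, against 39 mm expected when locked.
- I turned the spindle clockwise until the torque was about 0.6 N m above running, by my estimate around 1.515 rad, and held it there. Then I eased off.
- I pressed the release lever until tail and handle measured 16 to 17 mm (16 mm is fully pressed). The pliers sprang open, I drew them back about 75 mm and lifted the arm clear.

**Last checks**
- **Valve:** the tang pointed at about 0.59 to 0.60 rad after the job, against about 0.605 rad while loaded on the seat. That is the same within roughly 0.02 rad.
- **Pliers:** the wrist view before hand-in showed them open, jaws about 75 mm from the spindle. I saw no sign of them having been lifted.
- **Time:** about 32 s of the 72 s allowed.

**Doubts**
- **Release:** while I followed the lever, the side load briefly reached about 10 N, roughly 1.5 N m in the opening direction. I stopped and let go at once. A light finger nip on the tang afterwards built up to 0.5 N m, so it showed no sign of having loosened. The nip could not tell the seat from running friction, though, so it is not proof, and the 0.02 rad reading error is larger than the 0.01 rad margin to 1.49.
- **Tang angle:** single edge readings scattered between 0.55 and 0.65 rad.
- **Bystanders:** I did not re-measure the other things on the counter. The arm stayed clear of them.

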